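# Transfer weld test pieces to the inspection rack in order

### The arm

A 6-joint arm with a two-finger parallel gripper is mounted at the origin on the work surface. World frame = base frame: x ahead of the robot, y to its left, z up, the work surface at z = 0. Lengths are in m, angles in rad, forces in N, time in s.
With the tool pointing down it reaches from about 0.3 to 0.825 m from the base axis. Payload 5.4 kg.
Tool frame: the origin (TCP) lies where the fingers leave the gripper's body, on its centre line; the fingertips stand 88 mm ahead of it and the grasp point (between the pads) lies env.hold_point_z ahead of it (env.hold_point_z is the distance from the TCP to the grasp point, in m); z points along the fingers, y is the line along which they close (so a half turn about z gives the same grasp; the last joint's range is limited). The gripper opens to 92 mm and grips with 3 to 60 N. Pads are 20 mm wide; open, the fingers measure 128 mm over their backs; the gripper's body (75 mm by 189 mm) begins 69 mm behind the grasp point.
Start: joints at [-1.44, 0.158, 1.597, -0, 1.386, -0.21], TCP at [0.192, -0.542, 0.303] pointing down, gripper open.
Joint ranges: [-2.91, 2.91], [-0.94, 2.29], [0.18, 2.7], [-1.29, 4.43], [0.17, 2.64], [-3, 3]. Speed limits (rad/s): [2.57, 2.57, 3.14, 3.14, 3.14, 3.14].

### API

Orientations are given as [roll, pitch, yaw] about the fixed x, y, z axes, in that order (R = Rz(yaw) Ry(pitch) Rx(roll)).
In Python, from bench import env gives the robot as it stands.
- The arm moves only by the tool servo_tool, never from a script. Its argument "plan" is a list that holds one entry, the list of rows, each a list of 5 numbers: the shift along the tool's x, y, z in m, then the turn about the tool's z in degrees, then the closure, from -1 (fully open) to 1 (shut). A call has exactly 8 rows; each row shifts and turns the commanded pose from where the row before left it, along the tool's axes as they then stand; what a row does not reach is not made up. A row lasts 1/12 s, in which the tool goes at most 41.7 mm and 7.16 degrees, less where a joint would pass 70% of its speed; a pose out of reach is approached as far as the arm can. A call is refused whole if a number of a shift passes 0.0417 or a number of a turn 7.16, either way. A call with a gripper value outside its range is refused whole. The fingers move at their own pace and stop on an object; "newtons" is the grip in N (left out, the last holds). Time passes only in rows, so rows that do not move let the fingers close, or fill a call up. It gives the time, the measured TCP pose, the force, the opening and the grip force at its end, in the units of the state.
- env.get_state(): the state, without advancing time (a new reading comes with each control period).
- env.grab_frame(name): name is "scene" or "side" or "wrist"; returns a dict with "img" (384x512x3 uint8, red, green, blue), "fx", "fy", "cx", "cy" (pixels), "k1" (the pictures are not rectified: a ray, as slopes to the right and down, at radius r is drawn at 1 + k1 r^2 times it, then the intrinsics apply), "R" (3x3) and "t" (3): a world point X has camera coordinates R X + t; the wrist camera has in their place "T_tool_cam" (4x4, takes a point from camera to tool coordinates, whose origin is the TCP and whose axes are the flange's). Camera axes: x right, y down, z forward; pixel columns grow to the right and rows downward; lengths in m; the calibration is good to about 2 mm. A picture is of the moment at which its call begins: read the wrist's pose just before it. There is no depth.
- env.hand_in(): hands the job in; it is judged then, once.
The state is a dict: "time_s": time; "joint_positions": joint angles; "joint_velocities": joint speeds; "effort": joint torques, N m; "tool_pos": TCP position; "orientation": TCP orientation; "wrist_force": force on the tool from outside, world axes, zero at the start; "moment": the same for the moment, N m; "width": finger opening in m; "gripper_force": force on a finger pad.
Only numpy, scipy, OpenCV 4.12 (cv2) and the standard library are available. Lean on these libraries where they do the work, as an engineer would, in place of code of your own. Each camera call takes 0.05 s, during which the arm holds its last target. There are 200 camera calls.

### The job

The four welded test pieces cooling on the fire-clay tiles must go to the aluminium inspection rack without losing their order: the piece now nearest the robot goes into the bay next to the rack's round upright post, the next piece into the next bay, and so on, so that the farthest one ends in the bay farthest from the post. Stand each piece flat on its foot in the middle of its bay, one to a bay, never letting a piece topple.

Things in the scene. Friction and masses are not known exactly. Their poses are not given: they have to be found in the camera images.
- tee_mid (a point): Tee-shaped piece, one upright plate 48 mm long (along its x), 10 mm thick (y), overall height 66 mm, on a 48 mm square, 8 mm thick steel foot. Point half-way up; z up, x along the cooling row at yaw 0 of its tile. Loose, steel, about 0.31 kg. Grip the upright plate across its 10 mm, 5 to 15 mm above this point.
- ibeam_mid (a point): Short I-section, web 48 mm long (x) and 8 mm thick, with a flat top flange 48 mm (x) by 40 mm (y), 8 mm thick; overall height 60 mm, on a 48 mm square, 8 mm thick steel foot. Point half-way up; z up, x along the cooling row at yaw 0 of its tile. Loose, steel, about 0.40 kg. Grip the top flange across its 40 mm (along y); the flange's mid-thickness is 26 mm above this point.
- pipe_mid (a point): Pipe stub, 38 mm outside diameter, open at the top, overall height 52 mm, on a 48 mm square, 8 mm thick steel foot. Point half-way up; z up, x along the cooling row at yaw 0 of its tile. Loose, steel, about 0.32 kg. Grip the pipe across its diameter, 8 to 15 mm above this point.
- tube_mid (a point): Square tube stub, 30 by 30 mm, open at the top, overall height 56 mm, on a 48 mm square, 8 mm thick steel foot. Point half-way up; z up, x along the cooling row at yaw 0 of its tile. Loose, steel, about 0.33 kg. Grip the tube across two faces, 6 to 15 mm above this point.
- tile_tee: Fixed terracotta fire-clay tile 62 by 62 by 15 mm on the low cooling stand; the tee joint stands on it at the start, near its middle and turned up to 0.2 rad from it. Origin under its centre (15 mm below its top face); its x points along the cooling row, away from the robot. The four tiles are alike and stand in one row, 70 mm from centre to centre, in an order that varies.
- tile_ibeam: Fixed terracotta fire-clay tile 62 by 62 by 15 mm on the low cooling stand; the I-section stands on it at the start, near its middle and turned up to 0.2 rad from it. Origin under its centre (15 mm below its top face); its x points along the cooling row, away from the robot. The four tiles are alike and stand in one row, 70 mm from centre to centre, in an order that varies.
- tile_pipe: Fixed terracotta fire-clay tile 62 by 62 by 15 mm on the low cooling stand; the pipe stub stands on it at the start, near its middle and turned up to 0.2 rad from it. Origin under its centre (15 mm below its top face); its x points along the cooling row, away from the robot. The four tiles are alike and stand in one row, 70 mm from centre to centre, in an order that varies.
- tile_tube: Fixed terracotta fire-clay tile 62 by 62 by 15 mm on the low cooling stand; the square tube stub stands on it at the start, near its middle and turned up to 0.2 rad from it. Origin under its centre (15 mm below its top face); its x points along the cooling row, away from the robot. The four tiles are alike and stand in one row, 70 mm from centre to centre, in an order that varies.
- rack: Fixed aluminium inspection rack, 344 mm long (its x, pointing away from the robot) by 90 mm wide (y). Origin on the bench under its middle. Its flat top face is 30 mm above the origin; five thin dark ribs across it (4 mm thick, 6 mm high) at x = -140, -70, 0, 70 and 140 mm bound four bays, with bay centres at x = -105, -35, 35 and 105 mm, y = 0. Bays are open at the sides. It is on the left or the right, the cooling stand on the other side.
- post: Fixed upright round steel post, 20 mm in diameter and 40 mm high with a 26 mm collar at its foot, standing on one end of the inspection rack's top face, 157 mm from the rack's middle: it marks the end where the row begins, which may be the end nearest the robot or the far end. (The other end has a flat dark bar, 8 mm high.) Origin at its foot.

How it is judged:
By the outcome, as a careful person would: the job done as asked, in the order asked, and still so for the second after the job is handed in, with the robot touching nothing.
It also fails if it takes over 102 s, if anything falls off the work surface, if the arm or the gripper's body presses on something with over 40 N, if the wrist force passes 120 N, or if a joint passes its speed limit or range.

## Working session

There is one attempt and no reset: what is moved stays moved. The work goes in short steps, Python scripts to look and compute and a tool call to move; the robot and the scene stay as the last step left them, time stands still between calls to the robot, and variables do not carry over. Pictures are saved under pics/ and viewed, at most 18 in all, crops included, and the job is handed in when it is done.

Besides the shell and the picture viewer there is one more tool, called after "Call:" by a JSON object that holds its "op" and its "data", one argument or row to a line. servo_tool: Moves the arm, as the interface text tells. Its arguments: {"type":"object","properties":{"plan":{"type":"array"},"newtons":{"type":"number"}},"required":["plan"]}

```bash
mkdir -p pics; ls
python3 - <<'E'
from bench import env
import cv2
print(env.get_state(), env.hold_point_z)
for n in ["scene","side","wrist"]:
    f=env.grab_frame(n); cv2.imwrite(f"pics/{n}0.png",f["img"][:,:,::-1])
    print(n,{k:v for k,v in f.items() if k!="img"})
E
```

```text
pics
{'time_s': 0.0, 'joint_positions': array([-1.44008294e+00,  1.59021019e-01,  1.59821997e+00,  1.01867548e-05,
        1.38620564e+00, -2.10096396e-01]), 'joint_velocities': array([-0.00153528, -0.000572  ,  0.00052437,  0.0004046 ,  0.00035486,
       -0.00048632]), 'effort': array([-5.32056965e-04, -3.85571015e+01, -3.22112703e+01,  7.01539661e-02,
        3.77764727e-02, -1.40666602e-04]), 'tool_pos': array([ 0.19211648, -0.54146402,  0.30174067]), 'orientation': array([-3.13978153e+00, -3.96444216e-04,  3.40807544e-01]), 'wrist_force': array([ 0.40446414, -0.1090524 , -0.31157416]), 'moment': array([-0.06861752,  0.00937188, -0.02360642]), 'gripper_force': 0.0, 'width': 0.09191358432427953} 0.0694
scene {'fx': 360.0971060195993, 'fy': 360.0971060195993, 'cx': 253.86074397827315, 'cy': 197.02575436197787, 'k1': -0.03388931036305581, 'R': array([[-0.24753252,  0.9687243 , -0.01734581],
       [ 0.67827511,  0.16047597, -0.71707067],
       [-0.6918602 , -0.18926354, -0.6967846 ]]), 't': array([ 0.11100784, -0.29812168,  1.21681541])}
side {'fx': 350.4623675811267, 'fy': 350.4623675811267, 'cx': 253.1583685582589, 'cy': 192.21187797067415, 'k1': 0.002955290051869397, 'R': array([[ 0.91661453, -0.3993617 , -0.01811171],
       [-0.25664512, -0.5531061 , -0.79259506],
       [ 0.30651441,  0.73115243, -0.60947932]]), 't': array([-0.47760241,  0.19682738,  0.57942592])}
wrist {'fx': 280.4759173027072, 'fy': 280.4759173027072, 'cx': 259.6258277194121, 'cy': 194.47096286204285, 'k1': 0.0029359948274928194, 'T_tool_cam': array([[-1.04283499e-03, -9.59567462e-01, -2.81476817e-01,
         7.96705253e-02],
       [ 9.99999156e-01, -7.82393063e-04, -1.03765273e-03,
        -4.78781779e-04],
       [ 7.75472285e-04, -2.81477662e-01,  9.59567467e-01,
        -8.26316244e-02],
       [ 0.00000000e+00,  0.00000000e+00,  0.00000000e+00,
         1.00000000e+00]])}
```

View pics/scene0.png

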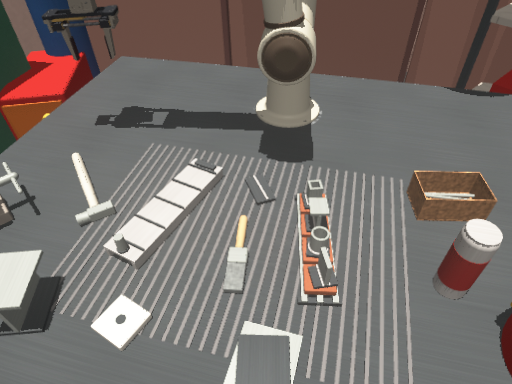

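View pics/side0.png

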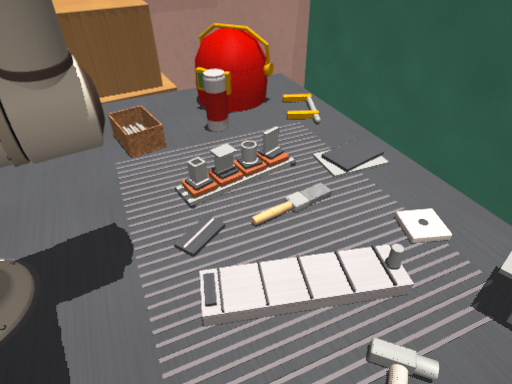

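The scene shows the robot at the top and the cooling stand on its left (+y) at about (318,250). From near to far the pieces are tube, I-section, pipe, tee. The rack is on the right (-y), with its post at the far end (121,243).

View pics/wrist0.png

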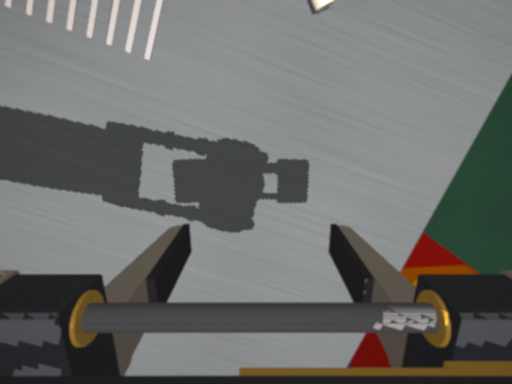

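```bash
cat > h.py <<'E'
from bench import env
import cv2, numpy as np
from scipy.spatial.transform import Rotation as Ro
def grab(n):
    s=env.get_state(); f=env.grab_frame(n)
    if n=="wrist":
        T=np.eye(4);T[:3,:3]=Ro.from_euler('xyz',s["orientation"]).as_matrix();T[:3,3]=s["tool_pos"]
        M=T@f["T_tool_cam"]; f["Rw"],f["o"]=M[:3,:3],M[:3,3]
    else: f["Rw"],f["o"]=f["R"].T,-f["R"].T@f["t"]
    f["K"]=np.array([[f["fx"],0,f["cx"]],[0,f["fy"],f["cy"]],[0,0,1]]); return f
def rays(f,p):
    q=cv2.undistortPoints(np.array(p,float).reshape(-1,1,2),f["K"],np.array([f["k1"],0,0,0.]))[:,0]
    return np.c_[q,np.ones(len(q))]@f["Rw"].T
def plane(f,p,z):
    d=rays(f,p); return f["o"]+d*((z-f["o"][2])/d[:,2])[:,None]
def tri(f,p,g,q):
    a,b=rays(f,p),rays(g,q);out=[]
    for u,v in zip(a,b):
        s=np.linalg.lstsq(np.c_[u,-v],g["o"]-f["o"],rcond=None)[0]
        P,Q=f["o"]+s[0]*u,g["o"]+s[1]*v; out.append([*(P+Q)/2,np.linalg.norm(P-Q)])
    return np.array(out)
def proj(f,X):
    R=f["Rw"].T; r=cv2.Rodrigues(R)[0]
    return cv2.projectPoints(np.array(X,float).reshape(-1,1,3),r,-R@f["o"],f["K"],np.array([f["k1"],0,0,0.]))[0][:,0]
def mask_boxes(f,lo,hi,amin):
    m=cv2.inRange(cv2.cvtColor(f["img"],cv2.COLOR_RGB2HSV),lo,hi)
    return m
E
python3 - <<'E'
from h import *
np.set_printoptions(precision=4,suppress=True)
a,b=grab("scene"),grab("side")
# post top; rack corners rough
print(tri(a,[(119,234),(316,183),(318,233)],b,[(397,247),(198,161),(249,144)]))
print(plane(a,[(120,250),(209,164),(194,161),(226,167),(130,262)],.03))
print(plane(a,[(300,192),(305,302),(338,298)],.01))
c=np.hstack([cv2.resize(a["img"][160:310,270:370],None,fx=4,fy=4,interpolation=cv2.INTER_CUBIC),cv2.resize(b["img"][115:205,170:310],None,fx=2.8,fy=600/90,interpolation=cv2.INTER_CUBIC)])
cv2.imwrite("pics/c1.png",c[:,:,::-1]);print(c.shape)
E
```

```text
[[ 0.6818 -0.2267  0.0719  0.0016]
 [ 0.4526  0.1467  0.0876  0.0036]
 [ 0.5887  0.1717  0.0812  0.0046]]
[[ 0.6918 -0.2309  0.03  ]
 [ 0.3745 -0.1424  0.03  ]
 [ 0.3715 -0.1865  0.03  ]
 [ 0.3763 -0.0941  0.03  ]
 [ 0.7148 -0.1949  0.03  ]]
[[0.4055 0.1094 0.01  ]
 [0.7075 0.1677 0.01  ]
 [0.684  0.2284 0.01  ]]
(600, 792, 3)
```

Wrist view: empty bench, part of the grill at the upper left and the fingers at the bottom. Next I'll hover over the rack and then the stand for closer measurements.

```bash
cat > go.py <<'E'
import sys; from h import *
# go.py x y z yaw nrows : tool-frame steps to a TCP target, tool down
def go(x,y,z,yaw,n):
    s=env.get_state(); p=s["tool_pos"]; w=s["orientation"][2]
    dt=-(np.degrees(yaw-w)+180)%360-180 if False else -np.degrees((yaw-w+np.pi)%(2*np.pi)-np.pi)
    D=(np.array([x,y,z])-p); print("t",round(s["time_s"],2),"pos",p.round(4),"rpy",s["orientation"].round(3))
    for i in range(n):
        a=w-np.radians(dt/n*i); c,q=np.cos(a),np.sin(a); d=D/n
        print([round(v,4) for v in (c*d[0]+q*d[1], q*d[0]-c*d[1], -d[2])]+[round(dt/n,2)])
if __name__=="__main__":
    a=[float(v) for v in sys.argv[1:]]; go(*a[:4],int(a[4]))
E
python3 go.py .42 -.15 .45 -.27 16
```

```text
t 0.25 pos [ 0.1921 -0.5417  0.3022] rpy [-3.141 -0.     0.341]
[np.float64(0.0216), np.float64(-0.0183), np.float64(-0.0092), np.float64(2.19)]
[np.float64(0.0209), np.float64(-0.0191), np.float64(-0.0092), np.float64(2.19)]
[np.float64(0.0201), np.float64(-0.0199), np.float64(-0.0092), np.float64(2.19)]
[np.float64(0.0194), np.float64(-0.0207), np.float64(-0.0092), np.float64(2.19)]
[np.float64(0.0186), np.float64(-0.0214), np.float64(-0.0092), np.float64(2.19)]
[np.float64(0.0177), np.float64(-0.0221), np.float64(-0.0092), np.float64(2.19)]
[np.float64(0.0169), np.float64(-0.0227), np.float64(-0.0092), np.float64(2.19)]
[np.float64(0.016), np.float64(-0.0234), np.float64(-0.0092), np.float64(2.19)]
[np.float64(0.0151), np.float64(-0.024), np.float64(-0.0092), np.float64(2.19)]
[np.float64(0.0142), np.float64(-0.0245), np.float64(-0.0092), np.float64(2.19)]
[np.float64(0.0132), np.float64(-0.025), np.float64(-0.0092), np.float64(2.19)]
[np.float64(0.0123), np.float64(-0.0255), np.float64(-0.0092), np.float64(2.19)]
[np.float64(0.0113), np.float64(-0.026), np.float64(-0.0092), np.float64(2.19)]
[np.float64(0.0103), np.float64(-0.0264), np.float64(-0.0092), np.float64(2.19)]
[np.float64(0.0093), np.float64(-0.0268), np.float64(-0.0092), np.float64(2.19)]
[np.float64(0.0082), np.float64(-0.0271), np.float64(-0.0092), np.float64(2.19)]
```

View pics/c1.png

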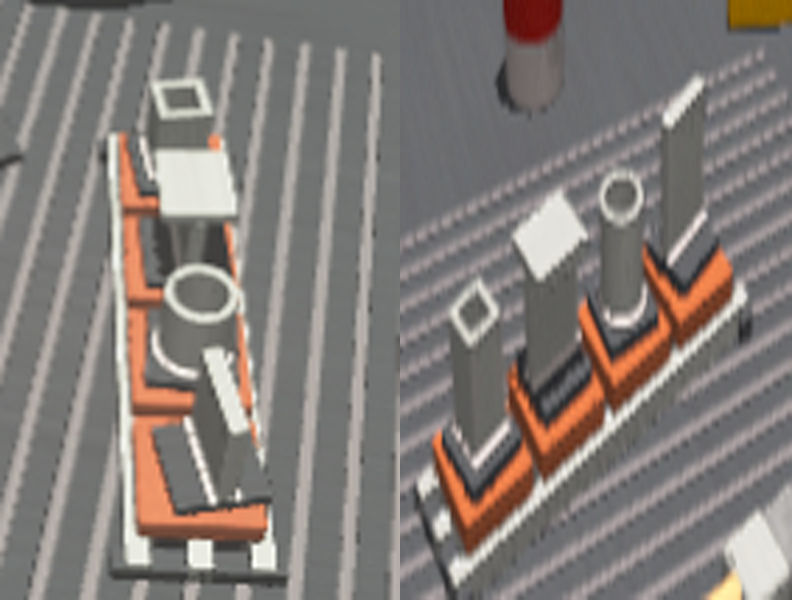

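The crop confirms the order: tube top at (181,98), I-flange at (195,185), pipe rim at (201,295), tee plate at (230,390). The tops are bright and easy to mask.

Call:
{"op": "servo_tool", "data": {
  "plan": [
    [[0.022, -0.018, -0.009, 2.2, -1], [0.021, -0.019, -0.009, 2.2, -1], [0.02, -0.02, -0.009, 2.2, -1], [0.019, -0.021, -0.009, 2.2, -1], [0.019, -0.021, -0.009, 2.2, -1], [0.018, -0.022, -0.009, 2.2, -1], [0.017, -0.023, -0.009, 2.2, -1], [0.016, -0.023, -0.009, 2.2, -1]]
  ]
}}

```text
time_s: 0.92
tool_pos: [0.3076, -0.3452, 0.3751]
orientation: [-3.142, -0.0, 0.032]
wrist_force: [-0.0, -0.2, 0.3]
width: 0.0918
gripper_force: 0.0
```

Call:
{"op": "servo_tool", "data": {
  "plan": [
    [[0.015, -0.024, -0.009, 2.2, -1], [0.014, -0.025, -0.009, 2.2, -1], [0.013, -0.025, -0.009, 2.2, -1], [0.012, -0.026, -0.009, 2.2, -1], [0.011, -0.026, -0.009, 2.2, -1], [0.01, -0.026, -0.009, 2.2, -1], [0.009, -0.027, -0.009, 2.2, -1], [0.008, -0.027, -0.009, 2.2, -1]]
  ]
}}

```text
time_s: 1.58
tool_pos: [0.4202, -0.1486, 0.4472]
orientation: [3.142, -0.0, -0.275]
wrist_force: [1.0, -0.3, -0.0]
width: 0.0921
gripper_force: 0.0
```

```bash
python3 - <<'E'
from h import *
f=grab("wrist");cv2.imwrite("pics/w1.png",f["img"][:,:,::-1]);print(env.get_state()["joint_velocities"].round(3))
E
python3 go.py .46 .14 .42 .18 9
```

```text
[-0.081 -0.006  0.009 -0.033 -0.04  -0.227]
t 1.63 pos [ 0.4221 -0.1455  0.4493] rpy [-3.139 -0.004 -0.273]
[np.float64(-0.0045), np.float64(-0.0317), np.float64(0.0033), np.float64(-2.89)]
[np.float64(-0.0029), np.float64(-0.0319), np.float64(0.0033), np.float64(-2.89)]
[np.float64(-0.0013), np.float64(-0.032), np.float64(0.0033), np.float64(-2.89)]
[np.float64(0.0003), np.float64(-0.032), np.float64(0.0033), np.float64(-2.89)]
[np.float64(0.0019), np.float64(-0.0319), np.float64(0.0033), np.float64(-2.89)]
[np.float64(0.0035), np.float64(-0.0318), np.float64(0.0033), np.float64(-2.89)]
[np.float64(0.0051), np.float64(-0.0316), np.float64(0.0033), np.float64(-2.89)]
[np.float64(0.0067), np.float64(-0.0313), np.float64(0.0033), np.float64(-2.89)]
[np.float64(0.0083), np.float64(-0.0309), np.float64(0.0033), np.float64(-2.89)]
```

View pics/w1.png

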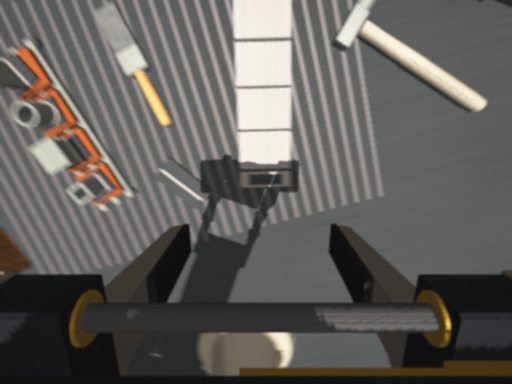

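The rack fills the top centre: the dark near bar is at (268,178), ribs at rows ~130, 87 and 39, bays bright. The bay components give the bay centres directly.

```bash
cat > bays.py <<'E'
from h import *
np.set_printoptions(precision=4,suppress=True)
def bays(f,thr=150):
    g=f["img"].min(2); m=(g>thr).astype(np.uint8)
    m=cv2.morphologyEx(m,cv2.MORPH_OPEN,np.ones((5,5)))
    cs,_=cv2.findContours(m,cv2.RETR_EXTERNAL,cv2.CHAIN_APPROX_NONE)
    for c in cs:
        if cv2.contourArea(c)<300: continue
        w=plane(f,c[:,0],.03)[:,:2]
        (cx,cy),(a,b),t=cv2.minAreaRect((w*1000).astype(np.float32))
        print(c[:,0].min(0),c[:,0].max(0),"ctr",round(cx,1),round(cy,1),"size",round(a,1),round(b,1),"ang",round(t,1))
if __name__=="__main__":
    for n,t in (("wrist",150),("scene",170),("side",170)):
        f=grab(n);print(n);bays(f,t)
    print(env.get_state()["joint_velocities"].round(3))
E
python3 bays.py
```

```text
wrist
[275 333] [295 363] ctr 5.0 -92.9 size 90.7 36.3 ang 7.4
[ 40 141] [ 74 175] ctr 522.9 206.6 size 55.3 45.0 ang 13.5
[241 132] [297 164] ctr 436.2 -165.2 size 99.0 56.5 ang 76.0
[241  89] [298 131] ctr 497.9 -183.0 size 96.5 67.6 ang 76.1
[123  48] [151  77] ctr 630.0 7.2 size 37.1 39.1 ang 9.5
[237  44] [297  89] ctr 567.0 -196.3 size 100.2 67.5 ang 76.1
[366  25] [488 110] ctr 490.8 -452.8 size 248.2 20.2 ang 45.1
[104  18] [130  40] ctr 683.4 17.7 size 39.0 30.7 ang 84.1
[342   0] [377  47] ctr 589.1 -354.0 size 26.1 75.5 ang 48.6
[236   0] [298  41] ctr 630.3 -214.5 size 98.6 57.0 ang 74.3
scene
[242 321] [301 374] ctr 816.1 119.2 size 105.4 70.1 ang 88.0
[ 93 296] [148 346] ctr 832.6 -151.7 size 81.2 79.7 ang 72.5
[  0 251] [ 38 307] ctr 796.4 -402.1 size 156.5 75.7 ang 41.3
[224 247] [246 288] ctr 673.6 20.2 size 100.2 38.5 ang 11.5
[466 219] [502 244] ctr 457.5 524.8 size 71.9 74.9 ang 13.1
[106 217] [161 250] ctr 652.1 -218.7 size 91.4 99.3 ang 76.1
[140 199] [180 225] ctr 566.7 -197.6 size 92.1 63.4 ang 75.9
[159 181] [197 205] ctr 498.8 -180.7 size 92.1 61.7 ang 76.4
[177 169] [209 187] ctr 435.1 -163.6 size 87.9 52.6 ang 76.1
[ 72 153] [110 219] ctr 504.1 -424.8 size 278.0 80.7 ang 36.6
[256 100] [293 124] ctr 85.4 -38.0 size 167.2 79.8 ang 55.2
[333   7] [376  40] ctr -825.4 180.5 size 191.4 457.6 ang 82.9
side
[372 339] [438 373] ctr 588.4 -361.2 size 24.5 84.5 ang 43.6
[  0 274] [ 31 328] ctr 91.0 -32.9 size 111.1 41.2 ang 84.9
[228 263] [265 310] ctr 434.5 -163.6 size 91.9 56.8 ang 75.7
[261 257] [308 305] ctr 498.1 -179.6 size 92.0 65.7 ang 76.0
[301 253] [350 298] ctr 566.3 -197.8 size 89.9 64.3 ang 75.8
[339 248] [391 291] ctr 634.9 -214.3 size 91.7 63.7 ang 75.3
[398 209] [449 238] ctr 809.8 -169.0 size 79.3 77.9 ang 72.5
[288 184] [326 204] ctr 654.7 2.7 size 97.9 40.2 ang 5.7
[ 0 35] [27 67] ctr -63.8 1643.3 size 111.2 651.3 ang 6.4
[-0.035  0.006  0.018 -0.003 -0.001 -0.   ]
```

All three views agree to about 1 mm: rack middle (532.5,-189), yaw -0.244. Next, over the stand.

Call:
{"op": "servo_tool", "data": {
  "plan": [
    [[-0.005, -0.036, 0.004, -3.25, -1], [-0.003, -0.036, 0.004, -3.25, -1], [-0.001, -0.036, 0.004, -3.25, -1], [0.001, -0.036, 0.004, -3.25, -1], [0.003, -0.036, 0.004, -3.25, -1], [0.005, -0.036, 0.004, -3.25, -1], [0.007, -0.035, 0.003, -3.25, -1], [0.009, -0.035, 0.003, -3.25, -1]]
  ]
}}

```text
time_s: 2.45
tool_pos: [0.4575, 0.1366, 0.4157]
orientation: [3.141, 0.001, 0.181]
wrist_force: [-0.1, -0.6, 0.4]
width: 0.0922
gripper_force: 0.0
```

Run:
```python
from h import *
for i in range(4): grab("wrist")
f=grab("wrist");cv2.imwrite("pics/w2.png",f["img"][:,:,::-1]);s=env.get_state();print(s["joint_velocities"].round(3),s["tool_pos"],s["orientation"],s["time_s"])
import pickle;pickle.dump(f,open("w2.pkl","wb"))
```

```text
[-0.022 -0.01  -0.002  0.004  0.002  0.003] [0.45761356 0.13501298 0.41614553] [3.14092163e+00 1.21785157e-03 1.78755502e-01] 2.7
```

View pics/w2.png

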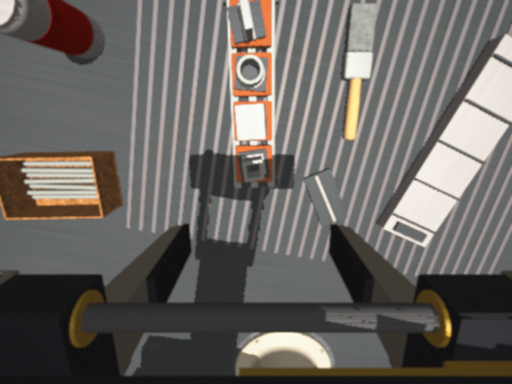

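Wrist view of the row: tube (254,165) in shadow, flange (250,122), pipe (250,71), tee (246,18). Cropping to pick top outlines.

Run:
```python
from h import *
import pickle
f=pickle.load(open("w2.pkl","rb"))
c=cv2.resize(f["img"][0:100,220:290],None,fx=5.6,fy=5.6,interpolation=cv2.INTER_CUBIC)
d=cv2.resize(f["img"][95:195,220:290],None,fx=5.6,fy=5.6,interpolation=cv2.INTER_CUBIC)
o=np.hstack([c,d]);cv2.imwrite("pics/c2.png",o[:,:,::-1]);print(o.shape)
```

```text
(560, 784, 3)
```

View pics/c2.png

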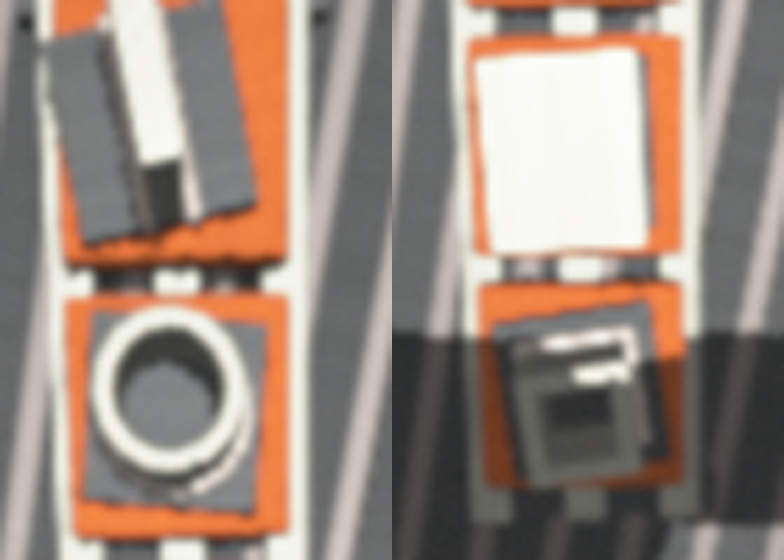

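```bash
cat > meas.py <<'E'
from h import *
import pickle
np.set_printoptions(precision=4,suppress=True)
f=pickle.load(open("w2.pkl","rb")); a,b=grab("scene"),grab("side")
L=lambda P:[(220+x/5.6-.4,y/5.6-.4) for x,y in P]
R=lambda P:[(220+(x-392)/5.6-.4,95+y/5.6-.4) for x,y in P]
W=R([(563,151)])+L([(170,390)])
S=[(318.9,206),(320.25,233.75)]; D=[(223.2,150.3),(248.9,144.7)]
print("wrist-scene",tri(f,W,a,S),"\nwrist-side",tri(f,W,b,D),"\nscene-side",tri(a,S,b,D))
def show(n,P,z):
    X=plane(f,P,z)[:,:2]; r=cv2.minAreaRect((X*1000).astype(np.float32))
    e=np.diff(np.vstack([X,X[:1]]),axis=0)
    print(n,"mean",X.mean(0)*1000,"edges",np.linalg.norm(e,axis=1)*1000,"ang",np.degrees(np.arctan2(e[:,1],e[:,0])))
show("tile_tube",R([(478,285),(680,288),(682,485),(488,488)]),.03)
show("tile_ibeam",R([(470,38),(680,38),(682,253),(476,253)]),.03)
show("tile_pipe",L([(65,296),(287,293),(288,530),(75,537)]),.03)
show("tube top",R([(515,377),(640,373),(645,473),(530,485)]),.086)
show("tube foot TL TR BR",R([(495,325),(648,300),(668,460)]),.038)
show("flange",R([(474,60),(640,48),(648,245),(490,250)]),.09)
show("pipe",L([(91,390),(170,307),(248,390),(170,474)]),.082)
show("pipefoot",L([(92,310),(268,327),(253,515),(85,500)]),.038)
show("tee plate near end+up",L([(142,165),(183,158),(160,0),(112,0)]),.096)
show("tee foot BL BR R L",L([(85,243),(257,208),(222,0),(45,35)]),.038)
E
python3 meas.py
```

```text
wrist-scene [[0.52   0.1622 0.0858 0.0014]
 [0.5886 0.1743 0.0772 0.0012]] 
wrist-side [[0.5193 0.1616 0.0885 0.0017]
 [0.5878 0.1737 0.0802 0.001 ]] 
scene-side [[0.5197 0.1634 0.0867 0.0019]
 [0.5887 0.1754 0.0784 0.0017]]
tile_tube mean [450.6614 145.5767] edges [59.7335 59.9355 59.5142 61.7667] ang [ -80.5651 -168.4762  101.1903   11.6913]
tile_ibeam mean [519.5289 159.093 ] edges [59.4423 59.9973 60.5515 59.9841] ang [ -79.7214 -168.4989  100.2787   10.4418]
tile_pipe mean [588.3637 172.8254] edges [59.9958 60.3378 59.9576 61.4613] ang [ -79.0201 -168.8013  102.0533   11.2402]
tube top mean [450.4566 144.2253] edges [33.0936 27.174  31.2057 29.6011] ang [ -77.8745 -166.636   106.3937   17.0902]
tube foot TL TR BR mean [460.8299 140.5804] edges [45.326  48.1281 65.0984] ang [ -70.4863 -162.2327   61.87  ]
flange mean [519.8223 161.2553] edges [41.2088 47.9878 40.4833 46.4595] ang [ -75.7876 -167.0308  102.0635   13.8583]
pipe mean [587.8274 173.4926] edges [26.7719 26.3326 27.124  27.0281] ang [ -36.3529 -123.9977  145.1421   55.2143]
pipefoot mean [587.7304 173.653 ] edges [47.0769 47.3332 46.3665 47.5285] ang [ -84.7438 -174.2769   95.4839    6.5781]
tee plate near end+up mean [648.1162 187.9574] edges [ 9.4341 31.3343 10.6243 32.9429] ang [ -71.134    19.1948  100.2839 -158.9576]
tee foot BL BR R L mean [655.189  191.0737] edges [45.9888 47.8919 45.7294 48.3831] ang [ -69.4145   21.2858  109.9669 -159.0316]
```

```bash
sed -i 's/round(v,4) for v/round(float(v),4) for v/; s/\[round(dt\/n,2)\]/[round(float(dt\/n),2)]/' go.py; python3 go.py .4503 .1443 .215 .32 8
```

```text
t 2.8 pos [0.4577 0.1346 0.4166] rpy [3.141 0.    0.177]
[-0.0007, -0.0014, 0.0252, -1.02]
[-0.0007, -0.0014, 0.0252, -1.02]
[-0.0007, -0.0014, 0.0252, -1.02]
[-0.0006, -0.0014, 0.0252, -1.02]
[-0.0006, -0.0014, 0.0252, -1.02]
[-0.0006, -0.0014, 0.0252, -1.02]
[-0.0006, -0.0014, 0.0252, -1.02]
[-0.0005, -0.0014, 0.0252, -1.02]
```

Call:
{"op": "servo_tool", "data": {
  "plan": [
    [[-0.001, -0.002, 0.03, -1.4, -1], [-0.001, -0.002, 0.03, -1.4, -1], [-0.001, -0.002, 0.03, -1.4, -1], [-0.001, -0.002, 0.03, -1.4, -1], [-0.001, -0.002, 0.03, -1.4, -1], [0, -0.0015, 0.03, -1.2, -1], [0, 0, 0.0217, 0, -1], [0, 0, 0, 0, -1]]
  ]
}}

```text
time_s: 3.47
tool_pos: [0.4472, 0.1447, 0.2103]
orientation: [-3.139, 0.009, 0.321]
wrist_force: [-0.2, -0.9, -0.9]
width: 0.0919
gripper_force: 0.0
```

```bash
python3 go.py .4503 .1443 .1345 .32 1; python3 -c "
from h import *
f=grab('wrist');cv2.imwrite('pics/w3.png',f['img'][:,:,::-1])"
```

```text
t 3.47 pos [0.4472 0.1447 0.2103] rpy [-3.139  0.009  0.321]
[0.0028, 0.0013, 0.0758, 0.04]
```

View pics/w3.png

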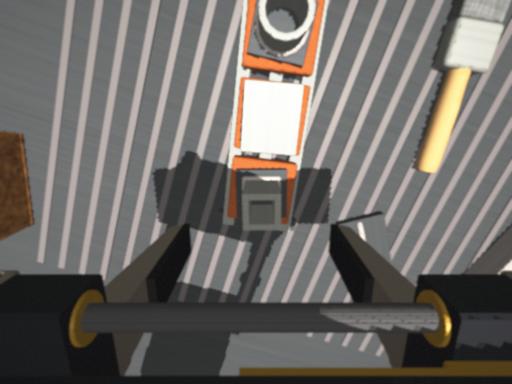

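The tube top is centred near (263,209) and square to the fingers. Checking it against its plane.

Run:
```python
from h import *
for i in range(2): f=grab("wrist")
m=cv2.resize(f["img"][160:250,215:315],None,fx=6,fy=6,interpolation=cv2.INTER_CUBIC)
cv2.imwrite("pics/c3.png",m[:,:,::-1])
P=plane(f,[(243,190),(285,187),(287,229),(245,231)],.083);print(P.mean(0),np.linalg.norm(np.diff(P,axis=0),axis=1));s=env.get_state();print(s["tool_pos"],s["orientation"])
```

```text
[0.45468702 0.14290452 0.083     ] [0.03340042 0.03606811 0.03485937]
[0.4509509  0.145473   0.21651627] [ 3.14092476e+00 -2.02934948e-03  3.21706699e-01]
```

View pics/c3.png

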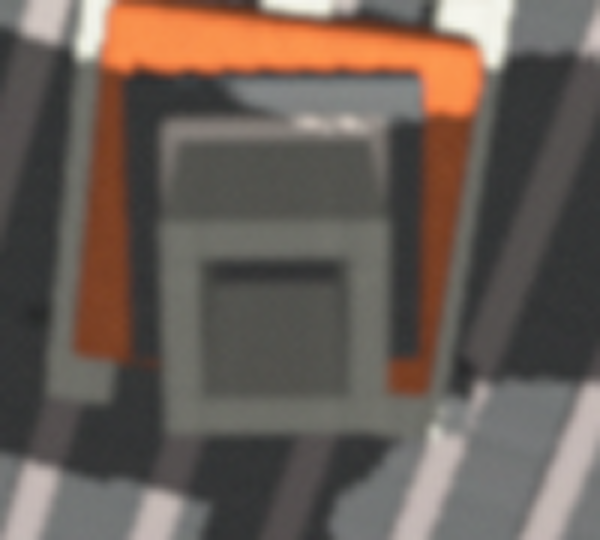

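Tube top face in the crop spans x 160–388, y 220–432, so its centre is at pixel (260.5,214).

```bash
python3 - <<'E'
from h import *
f=grab("wrist")
P=plane(f,[(241.3,196.2),(279.2,196.2),(279.7,231.5),(242.6,231.5)],.083);print(P.mean(0),np.linalg.norm(np.diff(P,axis=0),axis=1))
s=env.get_state();print(s["tool_pos"],s["orientation"])
E
python3 go.py .4503 .1443 .1345 .32 1
```

```text
[0.45072786 0.1451378  0.083     ] [0.03049744 0.03078215 0.03098971]
[0.45133523 0.14569076 0.21712161] [ 3.1405709  -0.00347474  0.32200889]
t 3.67 pos [0.4513 0.1457 0.2171] rpy [ 3.141e+00 -3.000e-03  3.220e-01]
[-0.0014, 0.001, 0.0826, 0.12]
```

Call:
{"op": "servo_tool", "data": {
  "plan": [
    [[0, 0.001, 0.03, 0, -1], [0, 0, 0.03, 0, -1], [0, 0, 0.015, 0, -1], [0, 0, 0.007, 0, -1], [0, 0, 0, 0, -1], [0, 0, 0, 0, 1], [0, 0, 0, 0, 1], [0, 0, 0, 0, 1]]
  ],
  "newtons": 40
}}

```text
time_s: 4.33
tool_pos: [0.4516, 0.1454, 0.1348]
orientation: [3.141, -0.003, 0.323]
wrist_force: [0.2, 0.0, 0.9]
width: 0.0739
gripper_force: 0.0
```

Call:
{"op": "servo_tool", "data": {
  "plan": [
    [[0, 0, 0, 0, 1], [0, 0, 0, 0, 1], [0, 0, 0, 0, 1], [0, 0, 0, 0, 1], [0, 0, 0, 0, 1], [0, 0, -0.005, 0, 1], [0, 0, -0.01, 0, 1], [0, 0, -0.015, 0, 1]]
  ]
}}

```text
time_s: 5.0
tool_pos: [0.449, 0.1452, 0.1624]
orientation: [-3.141, 0.004, 0.323]
wrist_force: [-0.2, 0.3, -2.6]
width: 0.0296
gripper_force: 40.0
```

```bash
python3 go.py .6344 -.2143 .245 -.244 16
```

```text
t 5.0 pos [0.449  0.1452 0.1624] rpy [-3.141  0.004  0.323]
[0.0038, 0.025, -0.0052, 2.03]
[0.0047, 0.0248, -0.0052, 2.03]
[0.0056, 0.0247, -0.0052, 2.03]
[0.0065, 0.0244, -0.0052, 2.03]
[0.0073, 0.0242, -0.0052, 2.03]
[0.0082, 0.0239, -0.0052, 2.03]
[0.009, 0.0236, -0.0052, 2.03]
[0.0099, 0.0233, -0.0052, 2.03]
[0.0107, 0.0229, -0.0052, 2.03]
[0.0115, 0.0225, -0.0052, 2.03]
[0.0123, 0.0221, -0.0052, 2.03]
[0.0131, 0.0216, -0.0052, 2.03]
[0.0138, 0.0212, -0.0052, 2.03]
[0.0146, 0.0207, -0.0052, 2.03]
[0.0153, 0.0201, -0.0052, 2.03]
[0.016, 0.0196, -0.0052, 2.03]
```

Call:
{"op": "servo_tool", "data": {
  "plan": [
    [[0.004, 0.025, -0.02, 2, 1], [0.005, 0.025, -0.02, 2, 1], [0.006, 0.025, -0.02, 2, 1], [0.006, 0.024, -0.015, 2, 1], [0.007, 0.024, -0.01, 2, 1], [0.008, 0.024, 0, 2, 1], [0.009, 0.024, 0, 2, 1], [0.01, 0.023, 0, 2, 1]]
  ]
}}

```text
time_s: 5.67
tool_pos: [0.5435, -0.0355, 0.2487]
orientation: [3.142, -0.0, 0.042]
wrist_force: [-0.9, -0.7, -2.8]
width: 0.0297
gripper_force: 40.0
```

Call:
{"op": "servo_tool", "data": {
  "plan": [
    [[0.011, 0.023, 0, 2, 1], [0.011, 0.022, 0, 2, 1], [0.012, 0.022, 0, 2, 1], [0.013, 0.022, 0, 2, 1], [0.014, 0.021, 0, 2, 1], [0.015, 0.021, 0, 2, 1], [0.015, 0.02, 0, 2.1, 1], [0.016, 0.02, 0, 2.1, 1]]
  ]
}}

```text
time_s: 6.33
tool_pos: [0.6369, -0.2146, 0.2481]
orientation: [-3.141, 0.001, -0.241]
wrist_force: [0.1, 0.0, -3.1]
width: 0.0297
gripper_force: 40.0
```

Call:
{"op": "servo_tool", "data": {
  "plan": [
    [[0, 0, 0.015, 0, 1], [0, 0, 0.015, 0, 1], [0, 0, 0.015, 0, 1], [0, 0, 0.005, 0, 1], [0, 0, 0, 0, 1], [0, 0, 0, 0, 1], [0, 0, 0, 0, 1], [0, 0, 0, 0, 1]]
  ]
}}

```text
time_s: 7.0
tool_pos: [0.6374, -0.214, 0.1996]
orientation: [3.141, -0.002, -0.239]
wrist_force: [-0.2, -0.5, -3.0]
width: 0.0297
gripper_force: 40.0
```

```bash
python3 go.py .6344 -.2143 .1375 -.244 1;python3 -c "
from h import *
f=grab('side');cv2.imwrite('pics/s4.png',f['img'][:,:,::-1])"
```

```text
t 7.0 pos [ 0.6374 -0.214   0.1996] rpy [ 3.141e+00 -2.000e-03 -2.390e-01]
[-0.0028, 0.001, 0.0621, 0.31]
```

View pics/s4.png

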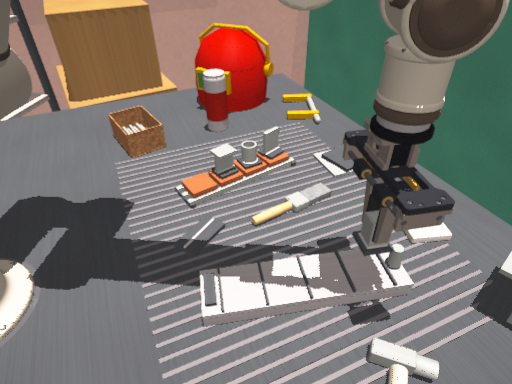

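Tube is held over the far bay by the post; the rest is undisturbed. Lowering.

Call:
{"op": "servo_tool", "data": {
  "plan": [
    [[-0.001, 0.001, 0.015, 0.3, 1], [-0.001, 0, 0.015, 0, 1], [-0.001, 0, 0.015, 0, 1], [0, 0, 0.008, 0, 1], [0, 0, 0.003, 0, 1], [0, 0, 0, 0, 1], [0, 0, 0, 0, 1], [0, 0, 0, 0, 1]]
  ]
}}

```text
time_s: 7.72
tool_pos: [0.6341, -0.2142, 0.1428]
orientation: [3.141, -0.001, -0.244]
wrist_force: [1.8, -0.5, -2.9]
width: 0.0299
gripper_force: 40.0
```

Call:
{"op": "servo_tool", "data": {
  "plan": [
    [[0, 0, 0.001, 0, 1], [0, 0, 0.001, 0, 1], [0, 0, 0.001, 0, 1], [0, 0, 0.001, 0, 1], [0, 0, 0.001, 0, 1], [0, 0, 0, 0, 1], [0, 0, 0, 0, 1], [0, 0, 0, 0, 1]]
  ]
}}

```text
time_s: 8.38
tool_pos: [0.6344, -0.2143, 0.1422]
orientation: [3.141, -0.001, -0.244]
wrist_force: [-9.4, 4.5, 21.1]
width: 0.0296
gripper_force: 40.0
```

Run:
```python
from h import *
f=grab('side');g=grab('scene')
c=cv2.resize(f['img'][215:305,320:420],(400,360),interpolation=cv2.INTER_CUBIC)
d=cv2.resize(g['img'][175:265,90:190],(400,360),interpolation=cv2.INTER_CUBIC)
cv2.imwrite('pics/c5.png',np.hstack([c,d])[:,:,::-1])
t=.03
for x,y in ((81,-24),(129,-24),(129,24),(81,24)):
    X=np.array([.5325+(x*.970+y*.242)/1e3,-.189+(-x*.242+y*.970)/1e3,.038]);u=proj(f,X)[0];v=proj(g,X)[0]
    print(((u-[320,215])*4).round(),((v-[90,175])*4+[400,0]).round())
```

```text
[147. 251.] [591. 172.]
[258. 234.] [532. 230.]
[208. 149.] [599. 262.]
[103. 164.] [656. 202.]
```

View pics/c5.png

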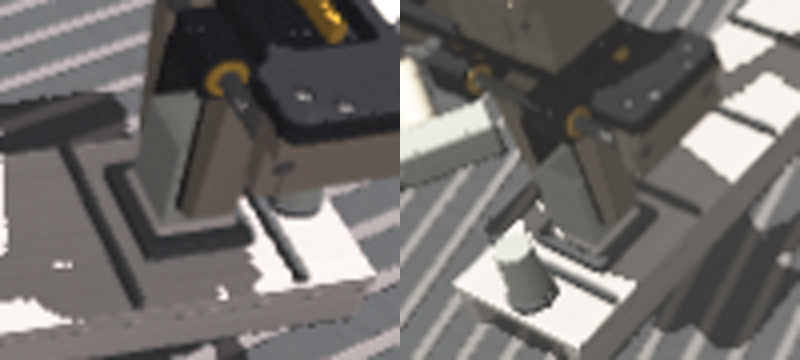

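Foot sits between the ribs, centred and flat (corners within ~2 mm of expected). Releasing.

Call:
{"op": "servo_tool", "data": {
  "plan": [
    [[0, 0, -0.002, 0, 1], [0, 0, -0.002, 0, -0.3], [0, 0, 0, 0, -0.3], [0, 0, 0, 0, -0.3], [0, 0, 0, 0, -0.3], [0, 0, 0, 0, -0.3], [0, 0, 0, 0, -0.3], [0, 0, 0, 0, -0.3]]
  ]
}}

```text
time_s: 9.15
tool_pos: [0.6336, -0.214, 0.1407]
orientation: [-3.141, 0.0, -0.244]
wrist_force: [0.4, -0.1, -0.6]
width: 0.0597
gripper_force: 0.0
```

Call:
{"op": "servo_tool", "data": {
  "plan": [
    [[0, 0, -0.005, 0, -0.3], [0, 0, -0.01, 0, -0.3], [0, 0, -0.015, 0, -0.3], [0, 0, -0.02, 0, -0.3], [0, 0, -0.02, 0, -0.3], [0, 0, -0.02, 0, -0.3], [0, 0, -0.01, 0, -0.3], [0, 0, 0, 0, -0.3]]
  ]
}}

```text
time_s: 9.82
tool_pos: [0.6352, -0.2148, 0.2459]
orientation: [3.14, -0.007, -0.244]
wrist_force: [0.4, -0.1, -0.7]
width: 0.0598
gripper_force: 0.0
```

```bash
python3 go.py .5198 .1613 .24 .23 13
```

```text
t 9.82 pos [ 0.6352 -0.2148  0.2459] rpy [ 3.14  -0.007 -0.244]
[-0.0156, -0.0259, 0.0005, -2.09]
[-0.0146, -0.0265, 0.0005, -2.09]
[-0.0137, -0.027, 0.0005, -2.09]
[-0.0127, -0.0275, 0.0005, -2.09]
[-0.0117, -0.0279, 0.0005, -2.09]
[-0.0106, -0.0283, 0.0005, -2.09]
[-0.0096, -0.0287, 0.0005, -2.09]
[-0.0086, -0.029, 0.0005, -2.09]
[-0.0075, -0.0293, 0.0005, -2.09]
[-0.0064, -0.0296, 0.0005, -2.09]
[-0.0053, -0.0298, 0.0005, -2.09]
[-0.0042, -0.03, 0.0005, -2.09]
[-0.0031, -0.0301, 0.0005, -2.09]
```

Call:
{"op": "servo_tool", "data": {
  "plan": [
    [[-0.016, -0.026, 0, -2.1, -0.3], [-0.015, -0.026, 0, -2.1, -0.3], [-0.014, -0.027, 0, -2.1, -0.3], [-0.013, -0.028, 0, -2.1, -0.3], [-0.012, -0.028, 0, -2.1, -0.3], [-0.011, -0.028, 0, -2.1, -0.3], [-0.01, -0.029, 0, -2.1, -0.3], [-0.009, -0.029, 0, -2.1, -0.3]]
  ]
}}

```text
time_s: 10.48
tool_pos: [0.5583, 0.0193, 0.2401]
orientation: [-3.141, 0.001, 0.051]
wrist_force: [0.6, -0.2, 0.1]
width: 0.0599
gripper_force: 0.0
```

Call:
{"op": "servo_tool", "data": {
  "plan": [
    [[-0.008, -0.029, 0, -2.1, -0.3], [-0.006, -0.03, 0, -2.1, -0.3], [-0.005, -0.03, 0, -2.1, -0.3], [-0.004, -0.03, 0, -2.1, -0.3], [-0.003, -0.03, 0, -2.1, -0.3], [0, 0, 0, 0, -0.3], [0, 0, 0, 0, -0.3], [0, 0, 0, 0, -0.3]]
  ]
}}

```text
time_s: 11.15
tool_pos: [0.5154, 0.1623, 0.2405]
orientation: [3.141, 0.001, 0.232]
wrist_force: [-0.5, -0.0, 0.9]
width: 0.0596
gripper_force: 0.0
```

```bash
python3 - <<'E'
from h import *
from bays import bays
for i in range(2): f=grab('wrist')
g=f["img"].min(2);m=(g>190).astype(np.uint8)
cs,_=cv2.findContours(cv2.morphologyEx(m,cv2.MORPH_OPEN,np.ones((5,5))),cv2.RETR_EXTERNAL,cv2.CHAIN_APPROX_NONE)
for c in cs:
    if cv2.contourArea(c)<400: continue
    w=plane(f,c[:,0],.0845)[:,:2];r=cv2.minAreaRect((w*1000).astype(np.float32));print(c[:,0].min(0),c[:,0].max(0),r)
cv2.imwrite('pics/w6.png',f['img'][:,:,::-1])
E
python3 go.py .5198 .1613 .149 .23 1
```

```text
[407  93] [449 130] ((624.1394653320312, 47.2587890625), (28.99940299987793, 31.14739227294922), 9.904072761535645)
[256   0] [276  55] ((653.046630859375, 190.01319885253906), (36.74784851074219, 14.766409873962402), 13.179116249084473)
t 11.25 pos [0.5157 0.1617 0.2407] rpy [3.141 0.    0.231]
[0.0039, 0.0013, 0.0917, 0.05]
```

View pics/w6.png

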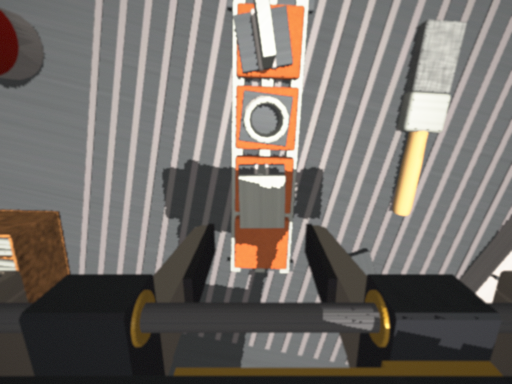

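Flange corners ≈ (240,176),(284,176),(285,227),(241,227), pipe rim at (267,119). Checking.

```bash
python3 - <<'E'
from h import *
f=grab('wrist')
for z in (.083,.087): 
    P=plane(f,[(240,176),(284,176),(285,227),(241,227)],z);print(P.mean(0).round(4),np.linalg.norm(np.diff(P,axis=0),axis=1).round(4))
print(plane(f,[(267,119)],.077))
E
python3 go.py .5198 .1613 .149 .23 1
```

```text
[0.5179 0.1603 0.083 ] [0.0386 0.0483 0.0407]
[0.5191 0.1606 0.087 ] [0.0379 0.0475 0.04  ]
[[0.58901206 0.17314921 0.077     ]]
t 11.3 pos [0.5158 0.1616 0.2408] rpy [3.141 0.    0.231]
[0.0038, 0.0012, 0.0918, 0.04]
```

Call:
{"op": "servo_tool", "data": {
  "plan": [
    [[0.003, 0.001, 0.03, 0, -0.3], [0, 0, 0.03, 0, -0.3], [0, 0, 0.02, 0, -0.3], [0, 0, 0.01, 0, -0.3], [0, 0, 0, 0, -0.3], [0, 0, 0, 0, -0.3], [0, 0, 0, 0, 1], [0, 0, 0, 0, 1]]
  ]
}}

```text
time_s: 11.97
tool_pos: [0.5198, 0.1625, 0.1529]
orientation: [3.141, -0.003, 0.232]
wrist_force: [-0.7, 0.6, 1.4]
width: 0.0485
gripper_force: 0.0
```

Call:
{"op": "servo_tool", "data": {
  "plan": [
    [[0, 0, 0, 0, 1], [0, 0, 0, 0, 1], [0, 0, 0, 0, 1], [0, 0, 0, 0, 1], [0, 0, -0.005, 0, 1], [0, 0, -0.01, 0, 1], [0, 0, -0.015, 0, 1], [0, 0, -0.015, 0, 1]]
  ]
}}

```text
time_s: 12.63
tool_pos: [0.5173, 0.1627, 0.1956]
orientation: [-3.141, 0.003, 0.233]
wrist_force: [0.5, 1.1, -4.3]
width: 0.0392
gripper_force: 40.0
```

```bash
python3 go.py .5665 -.1974 .255 -.244 14
```

```text
t 12.63 pos [0.5173 0.1627 0.1956] rpy [-3.141e+00  3.000e-03  2.330e-01]
[-0.0025, 0.0258, -0.0042, 1.95]
[-0.0016, 0.0259, -0.0042, 1.95]
[-0.0007, 0.0259, -0.0042, 1.95]
[0.0001, 0.026, -0.0042, 1.95]
[0.001, 0.0259, -0.0042, 1.95]
[0.0019, 0.0259, -0.0042, 1.95]
[0.0028, 0.0258, -0.0042, 1.95]
[0.0037, 0.0257, -0.0042, 1.95]
[0.0045, 0.0256, -0.0042, 1.95]
[0.0054, 0.0254, -0.0042, 1.95]
[0.0063, 0.0252, -0.0042, 1.95]
[0.0071, 0.025, -0.0042, 1.95]
[0.008, 0.0247, -0.0042, 1.95]
[0.0088, 0.0244, -0.0042, 1.95]
```

Call:
{"op": "servo_tool", "data": {
  "plan": [
    [[-0.003, 0.026, -0.02, 1.95, 1], [-0.002, 0.026, -0.02, 1.95, 1], [-0.001, 0.026, -0.015, 1.95, 1], [0, 0.026, -0.005, 1.95, 1], [0.001, 0.026, 0, 1.95, 1], [0.002, 0.026, 0, 1.95, 1], [0.003, 0.026, 0, 1.95, 1], [0.004, 0.026, 0, 1.95, 1]]
  ]
}}

```text
time_s: 13.3
tool_pos: [0.5455, -0.0452, 0.2556]
orientation: [-3.14, 0.002, -0.041]
wrist_force: [1.0, 0.3, -4.8]
width: 0.0393
gripper_force: 40.0
```

Call:
{"op": "servo_tool", "data": {
  "plan": [
    [[0.005, 0.026, 0, 1.95, 1], [0.005, 0.025, 0, 1.95, 1], [0.006, 0.025, 0, 1.95, 1], [0.007, 0.025, 0, 1.95, 1], [0.008, 0.025, 0.01, 1.95, 1], [0.009, 0.024, 0.02, 1.95, 1], [0, 0, 0.02, 0, 1], [0, 0, 0.01, 0, 1]]
  ]
}}

```text
time_s: 13.97
tool_pos: [0.5656, -0.1987, 0.1928]
orientation: [-3.139, 0.005, -0.246]
wrist_force: [-1.2, 0.6, -6.1]
width: 0.0392
gripper_force: 40.0
```

Call:
{"op": "servo_tool", "data": {
  "plan": [
    [[0, 0, 0, 0, 1], [0, 0, 0, 0, 1], [0, 0, 0, 0, 1], [0, 0, 0, 0, 1], [0, 0, 0, 0, 1], [0, 0, 0, 0, 1], [0, 0, 0, 0, 1], [0, 0, 0, 0, 1]]
  ]
}}

```text
time_s: 14.63
tool_pos: [0.5674, -0.1985, 0.1963]
orientation: [3.141, -0.0, -0.244]
wrist_force: [-0.7, -0.1, -5.3]
width: 0.0393
gripper_force: 40.0
```

```bash
python3 go.py .5665 -.1974 .163 -.244 1
```

```text
t 14.63 pos [ 0.5674 -0.1985  0.1963] rpy [ 3.141 -0.    -0.244]
[-0.0011, -0.0009, 0.0333, 0.02]
```

Call:
{"op": "servo_tool", "data": {
  "plan": [
    [[-0.001, -0.001, 0.015, 0, 1], [0, 0, 0.012, 0, 1], [0, 0, 0.004, 0, 1], [0, 0, 0.002, 0, 1], [0, 0, 0, 0, 1], [0, 0, 0, 0, 1], [0, 0, 0, 0, 1], [0, 0, 0, 0, 1]]
  ]
}}

```text
time_s: 15.3
tool_pos: [0.5669, -0.1976, 0.1637]
orientation: [3.141, -0.001, -0.244]
wrist_force: [0.8, -0.5, -4.2]
width: 0.0395
gripper_force: 40.0
```

Call:
{"op": "servo_tool", "data": {
  "plan": [
    [[0, 0, 0.001, 0, 1], [0, 0, 0.001, 0, 1], [0, 0, 0.001, 0, 1], [0, 0, 0.001, 0, 1], [0, 0, 0, 0, 1], [0, 0, 0, 0, 1], [0, 0, 0, 0, 1], [0, 0, 0, 0, 1]]
  ]
}}

```text
time_s: 15.97
tool_pos: [0.5666, -0.1974, 0.1591]
orientation: [3.142, -0.0, -0.244]
wrist_force: [-0.6, -0.6, -5.9]
width: 0.0396
gripper_force: 40.0
```

Call:
{"op": "servo_tool", "data": {
  "plan": [
    [[0, 0, 0.001, 0, 1], [0, 0, 0.001, 0, 1], [0, 0, 0.001, 0, 1], [0, 0, 0, 0, 1], [0, 0, 0, 0, 1], [0, 0, 0, 0, 1], [0, 0, 0, 0, 1], [0, 0, 0, 0, 1]]
  ]
}}

```text
time_s: 16.63
tool_pos: [0.5666, -0.1974, 0.1561]
orientation: [3.142, -0.0, -0.244]
wrist_force: [0.7, 0.3, -5.1]
width: 0.0394
gripper_force: 40.0
```

Call:
{"op": "servo_tool", "data": {
  "plan": [
    [[0, 0, 0.001, 0, 1], [0, 0, 0.001, 0, 1], [0, 0, 0.001, 0, 1], [0, 0, 0, 0, 1], [0, 0, 0, 0, 1], [0, 0, 0, 0, 1], [0, 0, 0, 0, 1], [0, 0, 0, 0, 1]]
  ]
}}

```text
time_s: 17.3
tool_pos: [0.5666, -0.1974, 0.1531]
orientation: [3.142, -0.0, -0.244]
wrist_force: [-0.5, 0.3, -5.2]
width: 0.0394
gripper_force: 40.0
```

Call:
{"op": "servo_tool", "data": {
  "plan": [
    [[0, 0, 0.001, 0, 1], [0, 0, 0.001, 0, 1], [0, 0, 0.001, 0, 1], [0, 0, 0, 0, 1], [0, 0, 0, 0, 1], [0, 0, 0, 0, 1], [0, 0, 0, 0, 1], [0, 0, 0, 0, 1]]
  ]
}}

```text
time_s: 17.97
tool_pos: [0.5671, -0.1977, 0.1525]
orientation: [3.141, -0.001, -0.244]
wrist_force: [-6.1, 1.9, 9.7]
width: 0.0395
gripper_force: 40.0
```

Call:
{"op": "servo_tool", "data": {
  "plan": [
    [[0, 0, -0.001, 0, 1], [0, 0, 0, 0, -0.3], [0, 0, 0, 0, -0.3], [0, 0, 0, 0, -0.3], [0, 0, 0, 0, -0.3], [0, 0, 0, 0, -0.3], [0, 0, -0.005, 0, -0.3], [0, 0, -0.01, 0, -0.3]]
  ]
}}

```text
time_s: 18.63
tool_pos: [0.5658, -0.1969, 0.1651]
orientation: [-3.141, 0.003, -0.244]
wrist_force: [0.1, -0.6, -0.7]
width: 0.0599
gripper_force: 0.0
```

Call:
{"op": "servo_tool", "data": {
  "plan": [
    [[0, 0, -0.02, 0, -0.3], [0, 0, -0.02, 0, -0.3], [0, 0, -0.02, 0, -0.3], [0, 0, -0.015, 0, -0.3], [0, 0, 0, 0, -0.3], [0, 0, 0, 0, -0.3], [0, 0, 0, 0, -0.3], [0, 0, 0, 0, -0.3]]
  ]
}}

```text
time_s: 19.3
tool_pos: [0.5659, -0.197, 0.2395]
orientation: [-3.141, 0.002, -0.244]
wrist_force: [0.2, -0.1, -0.1]
width: 0.06
gripper_force: 0.0
```

```bash
python3 go.py .5884 .1735 .24 .11 14;python3 - <<'E'
from h import *
f=grab('side');g=grab('scene')
c=cv2.resize(f['img'][195:325,200:430],(800,452),interpolation=cv2.INTER_CUBIC)
cv2.imwrite('pics/c7.png',c[:,:,::-1])
E
```

```text
t 19.3 pos [ 0.5659 -0.197   0.2395] rpy [-3.141e+00  2.000e-03 -2.440e-01]
[-0.0048, -0.0261, -0.0, -1.45]
[-0.0042, -0.0262, -0.0, -1.45]
[-0.0035, -0.0263, -0.0, -1.45]
[-0.0028, -0.0264, -0.0, -1.45]
[-0.0022, -0.0264, -0.0, -1.45]
[-0.0015, -0.0265, -0.0, -1.45]
[-0.0008, -0.0265, -0.0, -1.45]
[-0.0002, -0.0265, -0.0, -1.45]
[0.0005, -0.0265, -0.0, -1.45]
[0.0012, -0.0265, -0.0, -1.45]
[0.0018, -0.0264, -0.0, -1.45]
[0.0025, -0.0264, -0.0, -1.45]
[0.0032, -0.0263, -0.0, -1.45]
[0.0038, -0.0262, -0.0, -1.45]
```

View pics/c7.png

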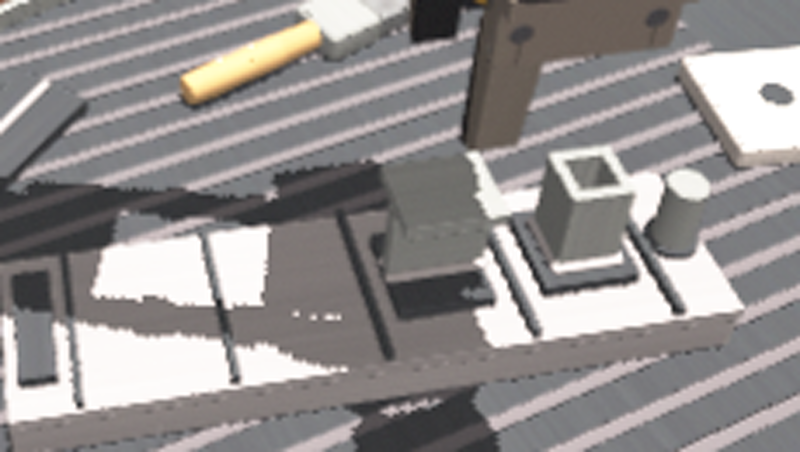

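Tube and I-section stand upright in the two post-end bays. Next the pipe.

Call:
{"op": "servo_tool", "data": {
  "plan": [
    [[-0.005, -0.026, 0, -1.4, -0.3], [-0.004, -0.026, 0, -1.4, -0.3], [-0.003, -0.026, 0, -1.4, -0.3], [-0.003, -0.026, 0, -1.4, -0.3], [-0.002, -0.026, 0, -1.4, -0.3], [-0.001, -0.027, 0, -1.4, -0.3], [-0.001, -0.027, 0, -1.4, -0.3], [0, -0.027, 0, -1.4, -0.3]]
  ]
}}

```text
time_s: 20.07
tool_pos: [0.5806, 0.0157, 0.2402]
orientation: [-3.141, 0.001, -0.047]
wrist_force: [0.6, 0.3, 0.7]
width: 0.0596
gripper_force: 0.0
```

Call:
{"op": "servo_tool", "data": {
  "plan": [
    [[0.001, -0.026, 0, -1.4, -0.3], [0.001, -0.026, 0, -1.4, -0.3], [0.002, -0.026, 0, -1.4, -0.3], [0.003, -0.026, 0, -1.4, -0.3], [0.003, -0.026, 0, -1.4, -0.3], [0.004, -0.026, 0, -1.4, -0.3], [0, 0, 0, 0, -0.3], [0, 0, 0, 0, -0.3]]
  ]
}}

```text
time_s: 20.73
tool_pos: [0.5925, 0.1717, 0.2401]
orientation: [3.141, 0.001, 0.1]
wrist_force: [0.1, 0.9, 0.5]
width: 0.0594
gripper_force: 0.0
```

Call:
{"op": "servo_tool", "data": {
  "plan": [
    [[0, 0, 0, 0, -0.3], [0, 0, 0, 0, -0.3], [0, 0, 0, 0, -0.3], [0, 0, 0, 0, -0.3], [0, 0, 0, 0, -0.3], [0, 0, 0, 0, -0.3], [0, 0, 0, 0, -0.3], [0, 0, 0, 0, -0.3]]
  ]
}}

```text
time_s: 21.4
tool_pos: [0.593, 0.1706, 0.241]
orientation: [3.142, -0.0, 0.098]
wrist_force: [-0.5, 0.4, -0.6]
width: 0.0598
gripper_force: 0.0
```

```bash
python3 - <<'E'
from h import *
f=grab('wrist');cv2.imwrite('pics/c8.png',cv2.resize(f['img'][0:260,170:370],(462,600),interpolation=cv2.INTER_CUBIC)[:,:,::-1])
E
python3 go.py .5884 .1735 .1335 .10 1
```

```text
t 21.45 pos [0.593  0.1706 0.241 ] rpy [-3.142 -0.     0.098]
[-0.0043, -0.0033, 0.1075, -0.11]
```

View pics/c8.png

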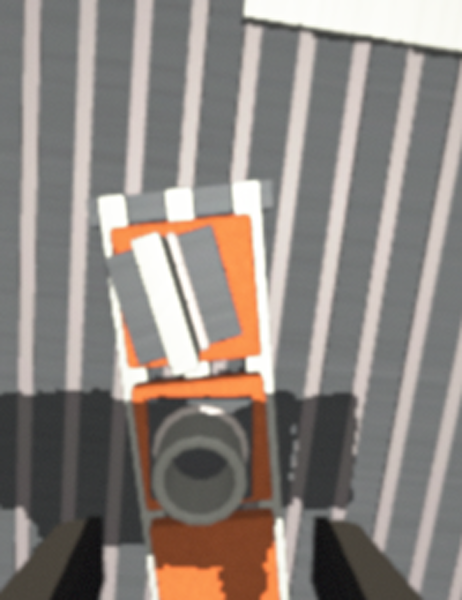

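Crop: pipe rim centre (200,477), tee plate top corners (132,238),(157,232),(199,368),(174,376).

```bash
python3 - <<'E'
from h import *
f=grab('wrist');C=lambda P:[(170+x/2.31-.3,y/2.308-.3) for x,y in P]
for P,z in (([(152,478),(200,432),(248,478),(200,523)],.08),([(132,238),(157,232),(199,368),(174,376)],.094),([(110,258),(210,226),(240,335),(140,366)],.036)):
    X=plane(f,C(P),z);e=np.diff(X,axis=0);print(X.mean(0).round(4),np.linalg.norm(e,axis=1).round(4),np.degrees(np.arctan2(e[:,1],e[:,0])).round(1),np.linalg.norm(X[0]-X[2]))
E
python3 go.py .5884 .1735 .1355 .10 1
```

```text
[0.5888 0.1741 0.08  ] [0.0269 0.0268 0.0272] [ -39.8 -129.3  140.8] 0.03811709172054432
[0.6554 0.192  0.094 ] [0.0087 0.048  0.0094] [ -71.7 -157.6  113.4] 0.049429713409717586
[0.6549 0.1917 0.036 ] [0.0445 0.0473 0.0465] [ -67.6 -158.2  112.7] 0.06455956985198213
t 21.5 pos [0.593  0.1707 0.241 ] rpy [-3.142 -0.     0.098]
[-0.0043, -0.0033, 0.1055, -0.11]
```

Call:
{"op": "servo_tool", "data": {
  "plan": [
    [[-0.004, -0.003, 0.03, 0, -0.3], [0, 0, 0.03, 0, -0.3], [0, 0, 0.025, 0, -0.3], [0, 0, 0.015, 0, -0.3], [0, 0, 0.006, 0, -0.3], [0, 0, 0, 0, -0.3], [0, 0, 0, 0, -0.3], [0, 0, 0, 0, -0.3]]
  ]
}}

```text
time_s: 22.17
tool_pos: [0.5898, 0.1734, 0.1368]
orientation: [3.142, -0.003, 0.098]
wrist_force: [0.2, 0.7, 0.7]
width: 0.0597
gripper_force: 0.0
```

Call:
{"op": "servo_tool", "data": {
  "plan": [
    [[0, 0, 0, 0, 1], [0, 0, 0, 0, 1], [0, 0, 0, 0, 1], [0, 0, 0, 0, 1], [0, 0, 0, 0, 1], [0, 0, 0, 0, 1], [0, 0, -0.005, 0, 1], [0, 0, -0.01, 0, 1]]
  ]
}}

```text
time_s: 22.83
tool_pos: [0.5871, 0.1731, 0.1483]
orientation: [3.141, 0.005, 0.098]
wrist_force: [-0.5, -0.0, -4.1]
width: 0.036
gripper_force: 40.0
```

```bash
python3 go.py .4986 -.1804 .235 -.244 14
```

```text
t 22.83 pos [0.5871 0.1731 0.1483] rpy [3.141 0.005 0.098]
[-0.0088, 0.0245, -0.0062, 1.4]
[-0.0082, 0.0247, -0.0062, 1.4]
[-0.0076, 0.0249, -0.0062, 1.4]
[-0.0069, 0.0251, -0.0062, 1.4]
[-0.0063, 0.0252, -0.0062, 1.4]
[-0.0057, 0.0254, -0.0062, 1.4]
[-0.0051, 0.0255, -0.0062, 1.4]
[-0.0045, 0.0256, -0.0062, 1.4]
[-0.0038, 0.0257, -0.0062, 1.4]
[-0.0032, 0.0258, -0.0062, 1.4]
[-0.0026, 0.0259, -0.0062, 1.4]
[-0.0019, 0.026, -0.0062, 1.4]
[-0.0013, 0.026, -0.0062, 1.4]
[-0.0007, 0.026, -0.0062, 1.4]
```

Width 36 mm, slightly under 38; lifting a little and checking before travel.

Call:
{"op": "servo_tool", "data": {
  "plan": [
    [[0, 0, -0.02, 0, 1], [0, 0, -0.02, 0, 1], [0, 0, -0.02, 0, 1], [0, 0, -0.02, 0, 1], [0, 0, -0.01, 0, 1], [0, 0, 0, 0, 1], [0, 0, 0, 0, 1], [0, 0, 0, 0, 1]]
  ]
}}

```text
time_s: 23.5
tool_pos: [0.5878, 0.1732, 0.2383]
orientation: [3.142, 0.003, 0.098]
wrist_force: [-0.0, -0.0, -3.5]
width: 0.0361
gripper_force: 40.0
```

Run:
```python
from h import *
f=grab('side');g=grab('scene');w=grab('wrist');s=env.get_state()
u=proj(f,s["tool_pos"]-[0,0,.09])[0].astype(int);v=proj(g,s["tool_pos"]-[0,0,.09])[0].astype(int);print(u,v,s["width"],s["tool_pos"])
k=lambda i,p:cv2.resize(i[p[1]-50:p[1]+50,p[0]-33:p[0]+33],(264,400),interpolation=cv2.INTER_CUBIC)
cv2.imwrite('pics/c9.png',np.hstack([k(f["img"],u),k(g["img"],v),cv2.resize(w["img"][140:260,220:300],(264,400))])[:,:,::-1])
```

```text
[248 118] [323 208] 0.03599649755687153 [0.5879255  0.17317421 0.23829844]
```

View pics/c9.png

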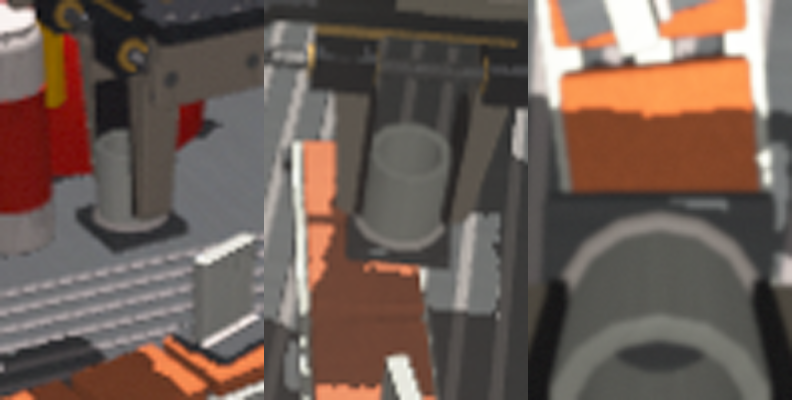

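Pipe is held upright and centred. Carrying.

Call:
{"op": "servo_tool", "data": {
  "plan": [
    [[-0.009, 0.025, 0, 1.4, 1], [-0.008, 0.025, 0, 1.4, 1], [-0.008, 0.025, 0, 1.4, 1], [-0.007, 0.025, 0, 1.4, 1], [-0.006, 0.025, 0, 1.4, 1], [-0.006, 0.025, 0, 1.4, 1], [-0.005, 0.026, 0, 1.4, 1], [-0.005, 0.026, 0, 1.4, 1]]
  ]
}}

```text
time_s: 24.32
tool_pos: [0.5364, -0.0307, 0.2392]
orientation: [-3.141, 0.001, -0.098]
wrist_force: [0.0, 0.0, -3.5]
width: 0.0361
gripper_force: 40.0
```

Call:
{"op": "servo_tool", "data": {
  "plan": [
    [[-0.004, 0.026, 0, 1.4, 1], [-0.003, 0.026, 0, 1.4, 1], [-0.003, 0.026, 0, 1.4, 1], [-0.002, 0.026, 0, 1.4, 1], [-0.001, 0.026, 0.01, 1.4, 1], [-0.001, 0.026, 0.02, 1.4, 1], [0, 0, 0.02, 0, 1], [0, 0, 0.01, 0, 1]]
  ]
}}

```text
time_s: 24.98
tool_pos: [0.4971, -0.1821, 0.177]
orientation: [-3.14, 0.004, -0.246]
wrist_force: [-0.2, 1.3, -3.1]
width: 0.0361
gripper_force: 40.0
```

Call:
{"op": "servo_tool", "data": {
  "plan": [
    [[0, 0, 0, 0, 1], [0, 0, 0, 0, 1], [0, 0, 0, 0, 1], [0, 0, 0, 0, 1], [0, 0, 0, 0, 1], [0, 0, 0, 0, 1], [0, 0, 0, 0, 1], [0, 0, 0, 0, 1]]
  ]
}}

```text
time_s: 25.65
tool_pos: [0.4989, -0.1816, 0.1803]
orientation: [3.141, -0.0, -0.244]
wrist_force: [0.5, -0.9, -2.9]
width: 0.0359
gripper_force: 40.0
```

```bash
python3 go.py .4986 -.1804 .143 -.244 1
```

```text
t 25.65 pos [ 0.4989 -0.1816  0.1803] rpy [ 3.141 -0.    -0.244]
[-0.0006, -0.0011, 0.0373, 0.02]
```

Call:
{"op": "servo_tool", "data": {
  "plan": [
    [[0, -0.001, 0.015, 0, 1], [0, 0, 0.015, 0, 1], [0, 0, 0.005, 0, 1], [0, 0, 0.002, 0, 1], [0, 0, 0, 0, 1], [0, 0, 0, 0, 1], [0, 0, 0, 0, 1], [0, 0, 0, 0, 1]]
  ]
}}

```text
time_s: 26.32
tool_pos: [0.4995, -0.181, 0.1439]
orientation: [3.141, -0.001, -0.244]
wrist_force: [0.2, 0.6, -2.6]
width: 0.036
gripper_force: 40.0
```

Call:
{"op": "servo_tool", "data": {
  "plan": [
    [[0, 0, 0.001, 0, 1], [0, 0, 0.001, 0, 1], [0, 0, 0.001, 0, 1], [0, 0, 0.001, 0, 1], [0, 0, 0, 0, 1], [0, 0, 0, 0, 1], [0, 0, 0, 0, 1], [0, 0, 0, 0, 1]]
  ]
}}

```text
time_s: 26.98
tool_pos: [0.499, -0.1807, 0.139]
orientation: [3.142, -0.0, -0.244]
wrist_force: [-0.0, -0.9, -2.7]
width: 0.0362
gripper_force: 40.0
```

Call:
{"op": "servo_tool", "data": {
  "plan": [
    [[0, 0, 0.001, 0, 1], [0, 0, 0.001, 0, 1], [0, 0, 0.001, 0, 1], [0, 0, 0, 0, 1], [0, 0, 0, 0, 1], [0, 0, 0, 0, 1], [0, 0, 0, 0, 1], [0, 0, 0, 0, 1]]
  ]
}}

```text
time_s: 27.65
tool_pos: [0.499, -0.1807, 0.136]
orientation: [3.142, -0.0, -0.244]
wrist_force: [0.3, 0.6, -2.8]
width: 0.0363
gripper_force: 40.0
```

Call:
{"op": "servo_tool", "data": {
  "plan": [
    [[0, 0, 0.001, 0, 1], [0, 0, 0.001, 0, 1], [0, 0, 0.001, 0, 1], [0, 0, 0, 0, 1], [0, 0, 0, 0, 1], [0, 0, 0, 0, 1], [0, 0, 0, 0, 1], [0, 0, 0, 0, 1]]
  ]
}}

```text
time_s: 28.32
tool_pos: [0.4993, -0.1808, 0.1356]
orientation: [3.141, 0.0, -0.244]
wrist_force: [-8.1, 4.5, 17.2]
width: 0.0362
gripper_force: 40.0
```

Call:
{"op": "servo_tool", "data": {
  "plan": [
    [[0, 0, -0.002, 0, 1], [0, 0, 0, 0, -0.3], [0, 0, 0, 0, -0.3], [0, 0, 0, 0, -0.3], [0, 0, 0, 0, -0.3], [0, 0, 0, 0, -0.3], [0, 0, -0.005, 0, -0.3], [0, 0, -0.01, 0, -0.3]]
  ]
}}

```text
time_s: 28.98
tool_pos: [0.4982, -0.1802, 0.1493]
orientation: [-3.141, 0.003, -0.244]
wrist_force: [0.6, 0.2, 0.2]
width: 0.0598
gripper_force: 0.0
```

Call:
{"op": "servo_tool", "data": {
  "plan": [
    [[0, 0, -0.02, 0, -0.3], [0, 0, -0.03, 0, -0.3], [0, 0, -0.03, 0, -0.3], [0, 0, -0.02, 0, -0.3], [0, 0, 0, 0, -0.3], [0, 0, 0, 0, -0.3], [0, 0, 0, 0, -0.3], [0, 0, 0, 0, -0.3]]
  ]
}}

```text
time_s: 29.65
tool_pos: [0.4982, -0.1802, 0.2483]
orientation: [-3.141, 0.003, -0.244]
wrist_force: [-0.3, -0.9, 0.6]
width: 0.0598
gripper_force: 0.0
```

```bash
python3 go.py .6552 .1918 .25 .378 15
```

```text
t 29.65 pos [ 0.4982 -0.1802  0.2483] rpy [-3.141e+00  3.000e-03 -2.440e-01]
[0.0042, -0.0266, -0.0001, -2.38]
[0.0053, -0.0264, -0.0001, -2.38]
[0.0064, -0.0262, -0.0001, -2.38]
[0.0074, -0.0259, -0.0001, -2.38]
[0.0085, -0.0255, -0.0001, -2.38]
[0.0096, -0.0252, -0.0001, -2.38]
[0.0106, -0.0247, -0.0001, -2.38]
[0.0116, -0.0243, -0.0001, -2.38]
[0.0126, -0.0238, -0.0001, -2.38]
[0.0136, -0.0232, -0.0001, -2.38]
[0.0145, -0.0227, -0.0001, -2.38]
[0.0155, -0.022, -0.0001, -2.38]
[0.0164, -0.0214, -0.0001, -2.38]
[0.0172, -0.0207, -0.0001, -2.38]
[0.0181, -0.02, -0.0001, -2.38]
```

Call:
{"op": "servo_tool", "data": {
  "plan": [
    [[0.004, -0.027, 0, -2.4, -0.3], [0.005, -0.026, 0, -2.4, -0.3], [0.006, -0.026, 0, -2.4, -0.3], [0.007, -0.026, 0, -2.4, -0.3], [0.009, -0.026, 0, -2.4, -0.3], [0.01, -0.025, 0, -2.4, -0.3], [0.011, -0.025, 0, -2.4, -0.3], [0.012, -0.024, 0, -2.4, -0.3]]
  ]
}}

```text
time_s: 30.32
tool_pos: [0.5826, 0.0197, 0.2481]
orientation: [-3.141, 0.003, 0.093]
wrist_force: [0.6, -0.2, 0.6]
width: 0.0599
gripper_force: 0.0
```

Call:
{"op": "servo_tool", "data": {
  "plan": [
    [[0.013, -0.024, 0, -2.4, -0.3], [0.014, -0.023, 0, -2.4, -0.3], [0.015, -0.023, 0, -2.4, -0.3], [0.016, -0.022, 0, -2.4, -0.3], [0.016, -0.021, 0, -2.4, -0.3], [0.017, -0.021, 0, -2.4, -0.3], [0.018, -0.02, 0, -2.1, -0.3], [0, 0, 0, 0, -0.3]]
  ]
}}

```text
time_s: 30.98
tool_pos: [0.6564, 0.1966, 0.2476]
orientation: [-3.139, 0.002, 0.384]
wrist_force: [0.5, 0.6, -0.7]
width: 0.0601
gripper_force: 0.0
```

Call:
{"op": "servo_tool", "data": {
  "plan": [
    [[0, 0, 0, 0, -0.3], [0, 0, 0, 0, -0.3], [0, 0, 0, 0, -0.3], [0, 0, 0, 0, -0.3], [0, 0, 0, 0, -0.3], [0, 0, 0, 0, -0.3], [0, 0, 0, 0, -0.3], [0, 0, 0, 0, -0.3]]
  ]
}}

```text
time_s: 31.65
tool_pos: [0.6566, 0.1923, 0.2501]
orientation: [3.142, -0.0, 0.379]
wrist_force: [0.7, -0.1, -0.4]
width: 0.0597
gripper_force: 0.0
```

```bash
python3 - <<'E'
from h import *
f=grab('wrist');s=env.get_state();c,q=np.cos(.378),np.sin(.378)
for z,h in ((.094,5),(.036,24)):
    X=[[.6552+(x*c-y*q)/1e3,.1918+(x*q+y*c)/1e3,z] for x,y in ((24,h),(24,-h),(-24,-h),(-24,h))]
    P=proj(f,X);print(P.round(1).tolist())
    cv2.polylines(f["img"],[P.round().astype(int)],True,(0,255,0) if z>.05 else (0,0,255),1)
cv2.imwrite('pics/c10.png',cv2.resize(f['img'][80:260,180:350],(566,600),interpolation=cv2.INTER_CUBIC)[:,:,::-1])
E
python3 go.py .6552 .1918 .14 .378 1
```

```text
[[254.7, 180.4], [266.1, 180.4], [265.8, 231.1], [254.9, 231.1]]
[[237.9, 167.8], [282.7, 167.8], [281.7, 210.0], [238.8, 210.0]]
t 31.7 pos [0.6566 0.1924 0.2501] rpy [-3.142 -0.     0.379]
[-0.0015, 0.0, 0.1101, 0.06]
```

View pics/c10.png

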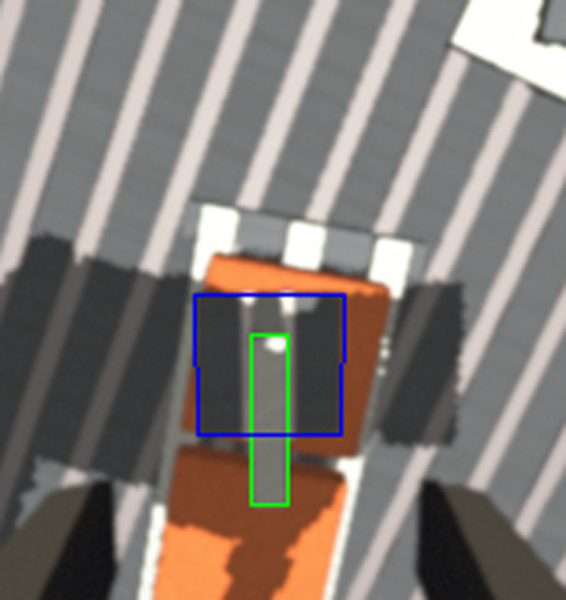

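Predicted outlines coincide with the tee (plate and foot). Grasping.

Call:
{"op": "servo_tool", "data": {
  "plan": [
    [[-0.0015, 0, 0.03, 0, -0.3], [0, 0, 0.03, 0, -0.3], [0, 0, 0.03, 0, -0.3], [0, 0, 0.013, 0, -0.3], [0, 0, 0.006, 0, -0.3], [0, 0, 0, 0, -0.3], [0, 0, 0, 0, -0.3], [0, 0, 0, 0, 1]]
  ]
}}

```text
time_s: 32.37
tool_pos: [0.6567, 0.1922, 0.1436]
orientation: [3.14, -0.004, 0.379]
wrist_force: [0.5, 0.0, 0.2]
width: 0.0552
gripper_force: 0.0
```

Call:
{"op": "servo_tool", "data": {
  "plan": [
    [[0, 0, 0, 0, 1], [0, 0, 0, 0, 1], [0, 0, 0, 0, 1], [0, 0, 0, 0, 1], [0, 0, 0, 0, 1], [0, 0, 0, 0, 1], [0, 0, 0, 0, 1], [0, 0, 0, 0, 1]]
  ]
}}

```text
time_s: 33.03
tool_pos: [0.6553, 0.1918, 0.141]
orientation: [3.141, 0.0, 0.379]
wrist_force: [1.2, -1.2, 0.3]
width: 0.0095
gripper_force: 40.0
```

Call:
{"op": "servo_tool", "data": {
  "plan": [
    [[0, 0, 0, 0, 1], [0, 0, 0, 0, 1], [0, 0, -0.005, 0, 1], [0, 0, -0.015, 0, 1], [0, 0, -0.025, 0, 1], [0, 0, -0.03, 0, 1], [0, 0, -0.02, 0, 1], [0, 0, -0.005, 0, 1]]
  ]
}}

```text
time_s: 33.7
tool_pos: [0.6571, 0.1925, 0.2472]
orientation: [3.14, -0.008, 0.379]
wrist_force: [0.6, -0.3, -1.9]
width: 0.0098
gripper_force: 40.0
```

```bash
python3 go.py .4307 -.1635 .242 -.244 16
```

```text
t 33.7 pos [0.6571 0.1925 0.2472] rpy [ 3.14  -0.008  0.379]
[-0.0214, 0.0154, 0.0003, 2.23]
[-0.0208, 0.0162, 0.0003, 2.23]
[-0.0201, 0.017, 0.0003, 2.23]
[-0.0194, 0.0178, 0.0003, 2.23]
[-0.0187, 0.0186, 0.0003, 2.23]
[-0.018, 0.0193, 0.0003, 2.23]
[-0.0172, 0.02, 0.0003, 2.23]
[-0.0164, 0.0206, 0.0003, 2.23]
[-0.0156, 0.0212, 0.0003, 2.23]
[-0.0148, 0.0218, 0.0003, 2.23]
[-0.0139, 0.0224, 0.0003, 2.23]
[-0.013, 0.0229, 0.0003, 2.23]
[-0.0121, 0.0234, 0.0003, 2.23]
[-0.0112, 0.0239, 0.0003, 2.23]
[-0.0103, 0.0243, 0.0003, 2.23]
[-0.0093, 0.0247, 0.0003, 2.23]
```

Call:
{"op": "servo_tool", "data": {
  "plan": [
    [[-0.021, 0.015, 0, 2.2, 1], [-0.021, 0.016, 0, 2.2, 1], [-0.02, 0.017, 0, 2.2, 1], [-0.019, 0.018, 0, 2.2, 1], [-0.019, 0.019, 0, 2.2, 1], [-0.018, 0.019, 0, 2.2, 1], [-0.017, 0.02, 0, 2.2, 1], [-0.016, 0.021, 0, 2.2, 1]]
  ]
}}

```text
time_s: 34.37
tool_pos: [0.5418, 0.0133, 0.2402]
orientation: [-3.141, 0.002, 0.07]
wrist_force: [0.7, -0.3, -3.4]
width: 0.01
gripper_force: 40.0
```

Call:
{"op": "servo_tool", "data": {
  "plan": [
    [[-0.016, 0.021, 0, 2.2, 1], [-0.015, 0.022, 0, 2.2, 1], [-0.014, 0.022, 0, 2.2, 1], [-0.013, 0.023, 0, 2.2, 1], [-0.012, 0.023, 0, 2.2, 1], [-0.011, 0.024, 0, 2.3, 1], [-0.01, 0.024, 0, 2.3, 1], [-0.009, 0.025, 0, 2.3, 1]]
  ]
}}

```text
time_s: 35.03
tool_pos: [0.4301, -0.1647, 0.2404]
orientation: [-3.141, 0.001, -0.242]
wrist_force: [-0.5, 0.3, -3.5]
width: 0.0102
gripper_force: 40.0
```

Call:
{"op": "servo_tool", "data": {
  "plan": [
    [[0, 0, 0.02, 0, 1], [0, 0, 0.02, 0, 1], [0, 0, 0.02, 0, 1], [0, 0, 0.01, 0, 1], [0, 0, 0, 0, 1], [0, 0, 0, 0, 1], [0, 0, 0, 0, 1], [0, 0, 0, 0, 1]]
  ]
}}

```text
time_s: 35.7
tool_pos: [0.4322, -0.1647, 0.1724]
orientation: [3.141, -0.002, -0.24]
wrist_force: [0.1, -0.5, -3.3]
width: 0.01
gripper_force: 40.0
```

```bash
python3 go.py .4307 -.1635 .146 -.244 1
```

```text
t 35.7 pos [ 0.4322 -0.1647  0.1724] rpy [ 3.141e+00 -2.000e-03 -2.400e-01]
[-0.0018, -0.0008, 0.0264, 0.22]
```

Call:
{"op": "servo_tool", "data": {
  "plan": [
    [[-0.001, -0.001, 0.012, 0.2, 1], [0, 0, 0.01, 0, 1], [0, 0, 0.003, 0, 1], [0, 0, 0.002, 0, 1], [0, 0, 0, 0, 1], [0, 0, 0, 0, 1], [0, 0, 0, 0, 1], [0, 0, 0, 0, 1]]
  ]
}}

```text
time_s: 36.37
tool_pos: [0.4309, -0.1633, 0.1445]
orientation: [3.141, -0.001, -0.244]
wrist_force: [-0.1, 0.6, -3.5]
width: 0.0097
gripper_force: 40.0
```

Call:
{"op": "servo_tool", "data": {
  "plan": [
    [[0, 0, 0.001, 0, 1], [0, 0, 0.001, 0, 1], [0, 0, 0.001, 0, 1], [0, 0, 0.0005, 0, 1], [0, 0, 0, 0, 1], [0, 0, 0, 0, 1], [0, 0, 0, 0, 1], [0, 0, 0, 0, 1]]
  ]
}}

```text
time_s: 37.03
tool_pos: [0.4308, -0.1632, 0.141]
orientation: [3.141, -0.0, -0.244]
wrist_force: [-2.1, 1.7, 5.6]
width: 0.0098
gripper_force: 40.0
```

Call:
{"op": "servo_tool", "data": {
  "plan": [
    [[0, 0, 0, 0, 1], [0, 0, 0, 0, -0.3], [0, 0, 0, 0, -0.3], [0, 0, 0, 0, -0.3], [0, 0, 0, 0, -0.3], [0, 0, 0, 0, -0.3], [0, 0, 0, 0, -0.3], [0, 0, 0, 0, -0.3]]
  ]
}}

```text
time_s: 37.7
tool_pos: [0.4307, -0.1631, 0.1404]
orientation: [3.142, -0.0, -0.244]
wrist_force: [-0.1, -0.2, -0.8]
width: 0.0543
gripper_force: 0.0
```

Call:
{"op": "servo_tool", "data": {
  "plan": [
    [[0, 0, 0, 0, -0.3], [0, 0, -0.005, 0, -0.3], [0, 0, -0.015, 0, -0.3], [0, 0, -0.025, 0, -0.3], [0, 0, -0.03, 0, -0.3], [0, 0, -0.03, 0, -0.3], [0, 0, -0.02, 0, -0.3], [0, 0, 0, 0, -0.3]]
  ]
}}

```text
time_s: 38.37
tool_pos: [0.4327, -0.1644, 0.271]
orientation: [3.138, -0.009, -0.244]
wrist_force: [-0.5, 0.5, 0.2]
width: 0.0595
gripper_force: 0.0
```

Call:
{"op": "servo_tool", "data": {
  "plan": [
    [[-0.01, -0.03, -0.03, 0, -0.3], [-0.01, -0.03, -0.03, 0, -0.3], [-0.01, -0.03, -0.03, 0, -0.3], [0, -0.03, -0.02, 0, -0.3], [0, -0.03, 0, 0, -0.3], [0, 0, 0, 0, -0.3], [0, 0, 0, 0, -0.3], [0, 0, 0, 0, -0.3]]
  ]
}}

```text
time_s: 39.03
tool_pos: [0.4377, -0.0147, 0.3703]
orientation: [3.141, 0.002, -0.244]
wrist_force: [-0.0, -0.1, 0.2]
width: 0.06
gripper_force: 0.0
```

Run:
```python
from h import *
o=[]
for n in ("wrist","side"):
    f=grab(n)
    for x in (-105,-35,35,105):
        X=[[.5325+((x+a)*.970+b*.242)/1e3,-.189+(-(x+a)*.242+b*.970)/1e3,.038] for a,b in ((24,24),(24,-24),(-24,-24),(-24,24))]
        P=proj(f,X).round().astype(int)+0
        f.setdefault("P",[]).append(proj(f,X))
    P=np.vstack(f["P"]);lo=P.min(0).astype(int)-28;lo=np.maximum(lo,0);hi=P.max(0).astype(int)+28
    c=f["img"][lo[1]:hi[1],lo[0]:hi[0]]; k=min(395/c.shape[1],600/c.shape[0]) if n=="wrist" else 3.2 if False else min(395/c.shape[1],600/c.shape[0])
    c=cv2.resize(c,None,fx=k,fy=k,interpolation=cv2.INTER_CUBIC)
    for q in f["P"]: cv2.polylines(c,[((q-lo)*k).astype(int)],True,(0,255,0),1)
    o.append(cv2.copyMakeBorder(c,0,600-c.shape[0],0,395-c.shape[1],cv2.BORDER_CONSTANT))
cv2.imwrite("pics/end.png",np.hstack(o)[:,:,::-1])
```

```text
(no output)
```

View pics/end.png

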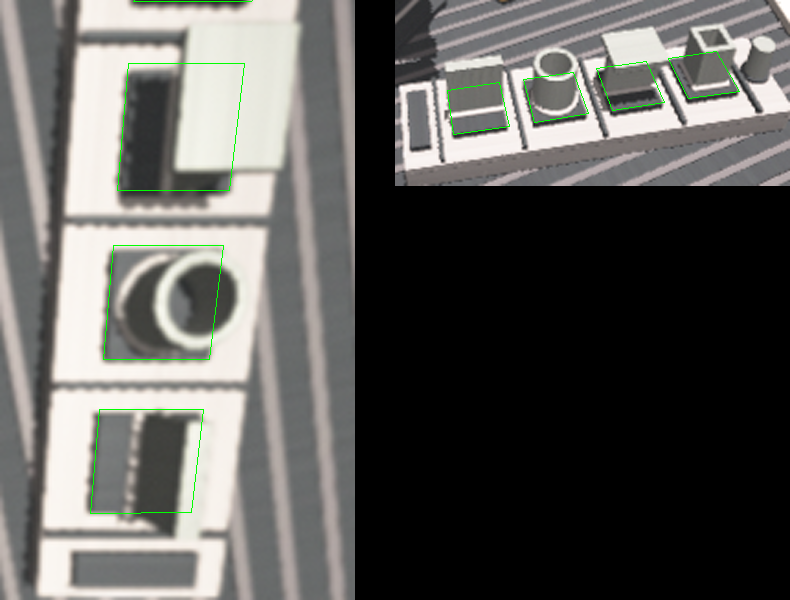

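All four feet lie on the ideal bay outlines to within about 2 mm. They stand upright in the right order (tube by the post, then I-section, pipe, tee), and the gripper is clear.

```bash
python3 -c "
from bench import env
print(env.hand_in())"
```

```text
the job is handed in; nothing more can be done
None
```

All four pieces stand upright in the rack in order from the post (tube, I-section, pipe, tee), within about 2 mm of their bay middles, and the job was handed in at about 39 s of the 102 s allowed, with no verdict returned.

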